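# Put the scale's check weights away and pin the case shut

### The arm

A 7-joint arm with a two-finger parallel gripper is mounted at the origin on the work surface. World frame = base frame: x ahead of the robot, y to its left, z up, the work surface at z = 0. Lengths are in m, angles in rad, forces in N, time in s.
With the tool pointing down it reaches from about 0.425 to 0.925 m from the base axis. Payload 6.8 kg.
Tool frame: the origin (TCP) lies at the very end of the fingers, on their centre line; the grasp point (between the pads) lies 19 mm behind it; z points along the fingers, y is the direction in which the jaws open and shut (so a half turn about z gives the same grasp; the last joint's range is limited). The gripper opens to 85 mm and grips with 20 to 120 N. Pads are 22 mm wide; open, the fingers measure 114 mm over their backs; the gripper's body (76 mm by 85 mm) begins 54 mm behind the grasp point. The pads swing forward as they close: fully open they stand 13 mm farther back than shut.
Start: joints at [1.007, 0.477, 0.022, 1.555, -0.011, 1.109, -0.083], TCP at [0.297, -0.606, 0.231] pointing down, gripper open.
Joint ranges: [-2.96, 2.96], [-0.34, 2.1], [-1.41, 1.46], [0.24, 2.44], [-1.37, 4.51], [0.17, 1.92], [-2.96, 2.96]. Speed limits (rad/s): [2.39, 2.39, 3.14, 3.14, 3.14, 3.14, 3.14].

### API

Orientations are given as a unit quaternion [w, x, y, z].
In Python, from station import bot gives the robot as it stands.
- The arm moves only by the tool move_arm, never from a script. Its argument "commands" is text: rows parted by semicolons, each of 7 numbers parted by spaces: the opening, from 0 (shut) to 1 (fully open), then the shift along the tool's x, y, z in cm, then the turn, a rotation vector about the tool's x, y, z in degrees. In form: gripper tx ty tz rx ry rz; .... A call has 1 to 12 rows; each row shifts and turns the commanded pose from where the row before left it, along the tool's axes as they then stand; what a row does not reach is not made up. A row lasts 1/12 s, in which the tool goes at most 41.7 mm and 7.16 degrees, less where a joint would pass 70% of its speed; a pose out of reach is approached as far as the arm can. A call with a gripper value outside its range is refused whole. The fingers move at their own pace and stop on an object; "force" is the grip in N (left out, the last holds). Time passes only in rows, so rows that do not move let the fingers close. It gives the time, the measured TCP pose, the force and the opening at its end, in the units of the state.
- bot.get_obs(): the state, without advancing time (a new reading comes with each control period).
- bot.read_camera(name): name is "side" or "top" or "wrist"; returns a dict with "img" (400x640x3 uint8, red, green, blue), "K" (3x3 intrinsics, pixels), "rvec" (rotation vector, rad) and "tvec" (3), from world to camera coordinates, as OpenCV has them; the wrist camera has in their place "hand_eye" (4x4, takes a point from camera to tool coordinates, whose origin is the TCP and whose axes are the flange's). Camera axes: x right, y down, z forward; pixel columns grow to the right and rows downward; lengths in m; the calibration is good to about 2 mm. A picture is of the moment at which its call begins: read the wrist's pose just before it. There is no depth.
- bot.hand_in(): hands the job in, once; it reports no verdict.
The state is a dict: "t": time; "q": joint angles; "joint_vel": joint speeds; "joint_torque": joint torques, N m; "eef_pos": TCP position; "tool_rot": TCP orientation; "contact_force": force on the tool from outside, world axes, zero at the start; "torque": the same for the moment, N m; "gripper_width": opening from 0.0 (shut) to 1.0 (fully open).
Only numpy, scipy, OpenCV 4.12 (cv2) and the standard library are available. Lean on these libraries where they do the work, as an engineer would, in place of code of your own. Each camera call takes 0.05 s, during which the arm holds its last target. There are 200 camera calls.

### The job

The scale check is done: stand all the brass check weights, including any on the scale's pan, upright on the floor of the grey case. Then push the blue lid over past upright and let it fall shut by its own weight without following it down, and lock it by pushing the red-handled pin well through all three eyes of the hasp, from either side, and letting go of it there. Leave the bowl, carton and jar where they stand.

Things in the scene. Friction and masses are not known exactly. Their poses are not given: they have to be found in the camera images.
- case: grey open-topped weight case, fixed to the bench. Origin: centre of its underside. Outside 177 (x) x 227 (y) x 85 (z) mm, walls and floor 6 mm thick, so inside it is 165 x 215 mm and 79 mm deep. The lid is hinged on its +x rim; the hasp is on its -x face. It stands with its +x roughly to the robot's left (yaw about 90 degrees, varying by about 14 degrees either way).
- lid (a joint): angle of the case's blue lid, rad: 0 shut, 1.57 upright, 1.9 fully open against its stop, where it starts or settles leaning back. The lid (plate 177 x 227 x 8 mm, 0.3 kg, damped hinge) falls open past upright and takes one to two seconds to fall shut once pushed over upright the other way; a push of a few newtons near its edge is enough. The hasp's middle eye plate sticks out 60 mm from the middle of its free edge.
- lid_hinge (a point): point on the lid's hinge line, half-way along, 85 mm above the bench on the case's +x rim; x, y, z along the lid's own axes (with the lid shut the same as the case's); the hinge line is y
- lid_edge (a point): middle of the lid's free edge, on its outer face, 177 mm from the hinge line; moves with the lid; its +z is the outward normal of the lid's outer face (up when shut, facing away from the case opening when open)
- hasp_eye (a point): centre of the fixed hasp's eyes, axes as the case's, 45 mm out from the case's -x face and 82 mm above the bench. Two steel eye plates stand out 60 mm from the case, 8 mm thick, 28 mm high, with centres 22 mm apart along y (outer faces 15 mm either side of this point); each has a 13 mm round hole along the case's y. With the lid shut, the lid's own 8 mm eye plate stands between them and the three holes line up.
- pin_grip (a point): centre of the lock pin's red handle (46 long x 16 wide x 22 mm high), half-way up, 11 mm above what it lies on. The pin (60 g) lies on the bench; its +x points along the rod, towards its tip.
- pin_tip (a point): round end of the pin's steel rod, 83 mm from the handle's centre along the pin's x, at the same height. The rod is 8 mm thick and stands 60 mm out of the handle.
- pan (a point): centre of the top of the round weighing pan (140 mm across, 58 mm above the bench) of the white bench scale (170 x 160 mm), which is fixed
- w1_centre (a point): brass check weight, half-way up (25 mm above its foot), z its axis: a disc 50 mm across and 24 mm high with a round knob 20 mm across and 26 mm high on top, about 0.36 kg; starts on the scale's pan; may be absent
- w2_centre (a point): brass check weight, half-way up (25 mm above its foot), z its axis: a disc 50 mm across and 24 mm high with a round knob 20 mm across and 26 mm high on top, about 0.36 kg; starts on the bench; may be absent
- w3_centre (a point): brass check weight, half-way up (25 mm above its foot), z its axis: a disc 50 mm across and 24 mm high with a round knob 20 mm across and 26 mm high on top, about 0.36 kg; starts on the bench; may be absent
- w4_centre (a point): brass check weight, half-way up (25 mm above its foot), z its axis: a disc 50 mm across and 24 mm high with a round knob 20 mm across and 26 mm high on top, about 0.36 kg; starts on the bench; may be absent
- w5_centre (a point): brass check weight, half-way up (25 mm above its foot), z its axis: a disc 50 mm across and 24 mm high with a round knob 20 mm across and 26 mm high on top, about 0.36 kg; starts on the bench; may be absent
- w6_centre (a point): brass check weight, half-way up (25 mm above its foot), z its axis: a disc 50 mm across and 24 mm high with a round knob 20 mm across and 26 mm high on top, about 0.36 kg; starts on the bench; may be absent
- bowl: bystander: metal bowl, 130 mm across, 60 mm high, origin under its centre
- carton: bystander: white and blue carton 70 x 70 x 130 mm, origin under its centre
- jar: bystander: amber jar 56 mm across, 90 mm high, origin under its centre
Not all that is in view belongs to the job. What is shaped like the part that bears w1_centre but black is not meant. Several things look just like the part that bears pin_grip: the one meant starts farthest to the robot's right.

How it is judged:
By the outcome, as a careful person would: the job done as asked, in the order asked, and still so for the second after the job is handed in, with the robot touching nothing.
Of w1, w2, w3, w4, w5, w6 only 4 to 6 are there at a start; the rules pass over those that are not, and their reading is None.
At some moment in a run one of w2, w3, w4, w5, w6 may be knocked a few centimetres aside while the robot is not near it.
It also fails if it takes over 210 s, if anything falls off the work surface, if the arm or the gripper's body presses on something with over 40 N, if the wrist force passes 120 N, or if a joint passes its speed limit or range.

## Working session

There is one attempt and no reset: what is moved stays moved. The work goes in short steps, Python scripts to look and compute and a tool call to move; the robot and the scene stay as the last step left them, time stands still between calls to the robot, and variables do not carry over. Pictures are saved under pics/ and viewed, about 12 in all and at most 16, crops included, and the job is handed in when it is done.

Besides the shell and the picture viewer there is one more tool, called after "Emit:" as name(argument=value, ...) on one line, values as JSON. move_arm: Moves the arm, as the interface text tells. Its arguments: {"type":"object","properties":{"commands":{"type":"string"},"force":{"type":"number"}},"required":["commands"]}

```bash
ls; mkdir -p pics
python3 - <<'E'
from station import bot
import cv2,numpy as np
o=bot.get_obs();print({k:np.round(v,3).tolist() for k,v in o.items()})
for n in("top","side","wrist"):
    r=bot.read_camera(n);cv2.imwrite(f"pics/{n}0.png",r["img"][:,:,::-1])
    print(n,r["K"].tolist(),{k:np.round(r[k],4).tolist() for k in r if k not in("img","K")})
E
```

```text
pics
{'t': 0.0, 'q': [1.007, 0.478, 0.022, 1.557, -0.012, 1.109, -0.083], 'joint_vel': [0.001, -0.001, 0.0, -0.001, 0.001, -0.001, 0.0], 'joint_torque': [0.0, -59.645, 1.608, -28.12, 0.012, 0.009, 0.0], 'eef_pos': [0.297, -0.606, 0.23], 'tool_rot': [-0.001, 0.974, 0.226, -0.0], 'contact_force': [-0.105, -0.097, 0.748], 'torque': [-0.004, 0.046, 0.005], 'gripper_width': 0.998}
top [[505.4560939733907, 0.0, 317.42926873283614], [0.0, 505.4560939733907, 194.41575254718143], [0.0, 0.0, 1.0]] {'rvec': [2.1705, -2.1757, 0.1298], 'tvec': [0.0379, 0.5098, 1.4294]}
side [[435.88696773684876, 0.0, 321.3775318425231], [0.0, 435.88696773684876, 205.15397626547545], [0.0, 0.0, 1.0]] {'rvec': [2.128, -0.3919, 0.1934], 'tvec': [-0.4375, 0.1985, 1.4203]}
wrist [[310.813667583959, 0.0, 318.2361347390219], [0.0, 310.813667583959, 202.41293238077623], [0.0, 0.0, 1.0]] {'hand_eye': [[0.0, -0.9603, -0.2791, 0.0703], [1.0, 0.0002, -0.0007, 0.0], [0.0008, -0.2791, 0.9603, -0.1429], [0.0, 0.0, 0.0, 1.0]]}
```

View pics/top0.png

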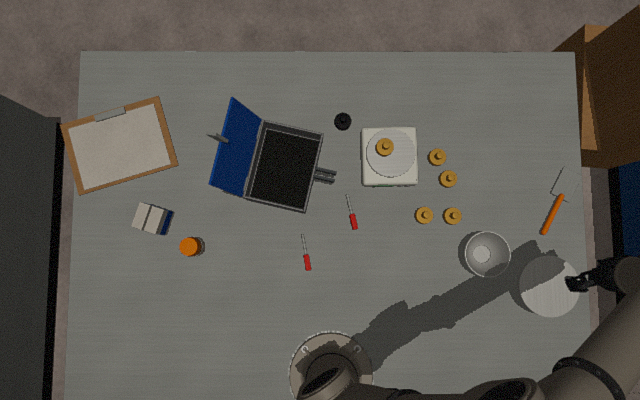

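View pics/side0.png

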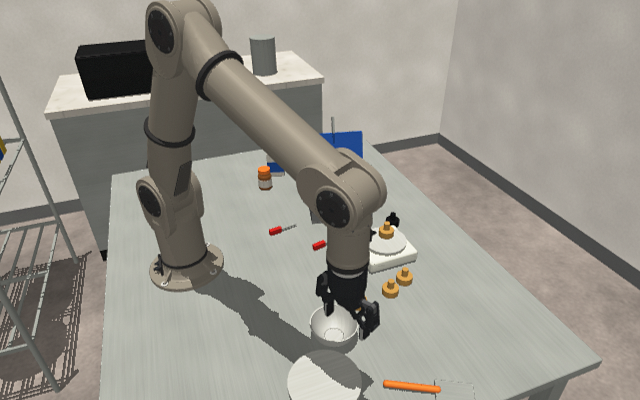

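Top view: weights at about (385,147) on the pan and (437,157), (448,179), (424,215), (453,216) on the bench, and a black decoy at (342,121). The pins' handles are at (352,222) and (307,263). The case is at (285,165), with the hasp at (325,176). The side view shows that the bowl and the arm hide parts of the bench.

```bash
cat > h.py <<'E'
import numpy as np,cv2
from scipy.spatial.transform import Rotation as R
from station import bot
def pose():
    o=bot.get_obs();w,x,y,z=o["tool_rot"];return o,np.array(o["eef_pos"]),R.from_quat([x,y,z,w]).as_matrix()
def cam(n):
    """dict with img, K, Rwc (cam->world), c (centre)"""
    _,p,T=pose();r=bot.read_camera(n)
    if n=="wrist":
        H=np.array(r["hand_eye"]);Rw=T@H[:3,:3];c=p+T@H[:3,3]
    else:
        Rc=cv2.Rodrigues(np.array(r["rvec"]))[0];Rw=Rc.T;c=-Rc.T@np.array(r["tvec"])
    return dict(img=r["img"],K=np.array(r["K"]),R=Rw,c=c)
def ray(C,uv):
    return C["R"]@np.linalg.inv(C["K"])@np.array([*uv,1.])
def onz(C,uv,z):
    d=ray(C,uv);return C["c"]+d*(z-C["c"][2])/d[2]
def proj(C,P):
    q=C["K"]@C["R"].T@(np.asarray(P)-C["c"]);return q[:2]/q[2]
def tri(Cs,uvs):
    A=np.zeros((3,3));b=np.zeros(3);L=[]
    for C,u in zip(Cs,uvs):
        d=ray(C,u);d/=np.linalg.norm(d);M=np.eye(3)-np.outer(d,d);A+=M;b+=M@C["c"];L.append((M,C["c"]))
    X=np.linalg.solve(A,b);return X,max(np.linalg.norm(M@(X-c)) for M,c in L)
def blobs(img,lo,hi,amin=15):
    h=cv2.cvtColor(img,cv2.COLOR_RGB2HSV);m=cv2.inRange(h,np.array(lo),np.array(hi))
    n,l,s,c=cv2.connectedComponentsWithStats(m)
    return [(c[i],s[i]) for i in range(1,n) if s[i][4]>=amin],l
def go(P,yaw=None):
    """shift (cm, tool axes) and z turn (deg) to reach world P with tool x at yaw (deg), pointing down"""
    o,p,T=pose();t=T.T@(np.asarray(P)-p)*100
    print("tcp",np.round(p,4),"yaw",round(np.degrees(np.arctan2(T[1,0],T[0,0])),2),"shift cm",np.round(t,2),end=" ")
    if yaw is not None:
        y=np.radians(yaw);D=np.array([[np.cos(y),np.sin(y),0],[np.sin(y),-np.cos(y),0],[0,0,-1]])
        rv=np.degrees(R.from_matrix(T.T@D).as_rotvec());print("turn",np.round(rv,2),end=" ")
    print()
E
python3 - <<'E'
from h import *
C=cam("top");I=C["img"]
for uv,z in [((385,147),.108),((437,157),.05),((448,179),.05),((424,215),.05),((453,216),.05),((352,222),.011),((349,196),.011),((307,263),.011),((325,176),.082),((320,131),.085),((306,212),.085),((262,120),.085),((245,196),.085),((235,98),.25),((211,184),.25),((390,155),.058),((152,219),.13),((190,245),.09),((487,254),.06),((342,121),.05)]:
    print(uv,np.round(onz(C,uv,z),3))
cr=np.hstack([cv2.resize(I[85:225,200:340],None,fx=2.7,fy=2.7,interpolation=2),cv2.resize(I[135:275,290:430],None,fx=2.7,fy=2.7,interpolation=2)])
cv2.imwrite("pics/c1.png",cr[:,:,::-1])
E
```

```text
(385, 147) [ 0.632 -0.149  0.108]
(437, 157) [ 0.615 -0.306  0.05 ]
(448, 179) [ 0.551 -0.336  0.05 ]
(424, 215) [ 0.448 -0.265  0.05 ]
(453, 216) [ 0.445 -0.347  0.05 ]
(352, 222) [ 0.431 -0.063  0.011]
(349, 196) [ 0.507 -0.056  0.011]
(307, 263) [0.314 0.067 0.011]
(325, 176) [0.556 0.016 0.082]
(320, 131) [0.682 0.03  0.085]
(306, 212) [0.455 0.069 0.085]
(262, 120) [0.714 0.192 0.085]
(245, 196) [0.5   0.237 0.085]
(235, 98) [0.727 0.244 0.25 ]
(211, 184) [0.512 0.299 0.25 ]
(390, 155) [ 0.619 -0.17   0.058]
(152, 219) [0.434 0.477 0.13 ]
(190, 245) [0.366 0.384 0.09 ]
(487, 254) [ 0.338 -0.436  0.06 ]
(342, 121) [ 0.72  -0.034  0.05 ]
```

View pics/c1.png

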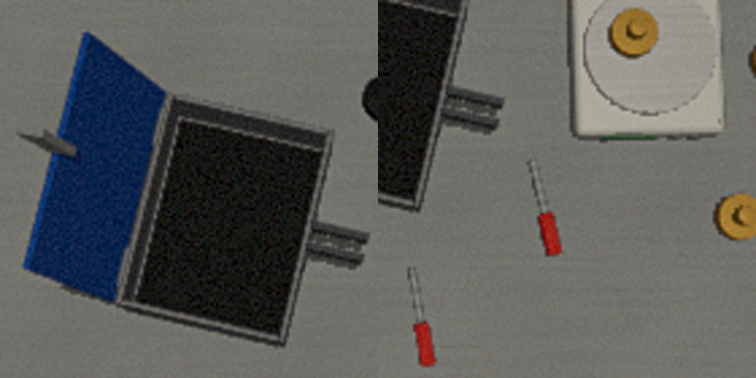

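Two look-alike pins: one with its handle at (352,222), y ≈ -0.06, and one at (307,263), y ≈ +0.07. The first is farther right, so it is the one meant. The crop confirms it lies alone, just robot-side of the hasp, with its tip pointing away from the robot.

Emit:
move_arm(commands="1 1.5 -0.9 -1 0 0 0;1 3.1 -1.8 -1.1 0 0 0;1 3.1 -1.8 -1.1 0 0 0;1 3.1 -1.8 -1.1 0 0 0;1 3.1 -1.8 -1.1 0 0 0;1 3.1 -1.8 -1.1 0 0 0;1 3.1 -1.8 -1.1 0 0 0;1 3.1 -1.8 -1.1 0 0 0;1 3.1 -1.8 -1.1 0 0 0;1 3.1 -1.8 -1.1 0 0 0;1 3.1 -1.8 -1.1 0 0 0;1 1.5 -0.9 -1 0 0 0")

```text
t: 1.2
eef_pos: [0.5179, -0.2734, 0.362]
tool_rot: [-0.001, 0.973, 0.229, 0.001]
contact_force: [0.4, -0.2, 0.5]
gripper_width: 0.996
```

Emit:
move_arm(commands="1 0 0 0 0 0 3;1 0 0 0 0 0 6.5;1 0 0 0 0 0 6.5;1 0 0 0 0 0 6.5;1 0 0 0 0 0 6.5;1 0 0 0 0 0 6;1 0 0 0 0 0 3;1 0 0 0 0 0 0;1 0 0 0 0 0 0")

```text
t: 1.95
eef_pos: [0.5152, -0.2786, 0.3611]
tool_rot: [-0.0, 0.995, -0.103, -0.0]
contact_force: [0.5, -0.1, 0.0]
gripper_width: 1.0
```

Run:
```python
from h import *
o,p,T=pose();print(o["t"]);go(p,-12)
W=cam("wrist");S=cam("side");Tp=cam("top")
for n,C in(("w",W),("t",Tp),("s",S)):
    b,_=blobs(C["img"],(10,120,60),(28,255,255));print(n,[(np.round(c,1).tolist(),s[2:].tolist(),np.round(onz(C,c,.04),3)[:2].tolist()) for c,s in b])
cv2.imwrite("pics/w1.png",np.vstack([W["img"],])[:,:,::-1])
```

```text
1.95
tcp [ 0.5152 -0.2786  0.3611] yaw -11.77 shift cm [0. 0. 0.] turn [-0.    0.02  0.23] 
w [([328.0, 83.1], [33, 36, 938], [0.619, -0.314]), ([204.6, 91.8], [42, 40, 1312], [0.643, -0.142]), ([355.8, 123.1], [33, 34, 865], [0.558, -0.343]), ([558.3, 147.5], [50, 84, 1038], [0.462, -0.63]), ([372.8, 189.9], [32, 31, 770], [0.454, -0.352]), ([322.7, 198.7], [30, 32, 745], [0.456, -0.273])]
t [([592.5, 31.5], [25, 20, 274], [0.995, -0.784]), ([588.2, 114.6], [20, 100, 1105], [0.742, -0.756]), ([117.9, 143.4], [118, 99, 1446], [0.657, 0.609]), ([384.4, 146.6], [18, 18, 238], [0.647, -0.157]), ([435.6, 155.0], [17, 16, 161], [0.622, -0.305]), ([447.8, 179.5], [18, 14, 191], [0.551, -0.338]), ([552.2, 213.6], [23, 40, 251], [0.452, -0.635]), ([423.7, 214.9], [18, 17, 237], [0.449, -0.266]), ([452.1, 215.5], [18, 16, 233], [0.447, -0.347]), ([189.7, 246.3], [22, 19, 333], [0.362, 0.397])]
s [([2.2, 146.1], [6, 17, 57], [-0.738, 1.165]), ([294.5, 157.0], [21, 14, 23], [0.537, 0.531]), ([263.6, 172.9], [13, 15, 157], [0.371, 0.44]), ([264.5, 188.4], [12, 3, 16], [0.343, 0.316]), ([385.9, 230.4], [15, 18, 192], [0.664, -0.11]), ([403.8, 276.9], [17, 19, 223], [0.606, -0.336]), ([347.3, 281.7], [16, 19, 232], [0.44, -0.294]), ([389.8, 288.7], [17, 19, 242], [0.543, -0.365]), ([357.8, 300.7], [17, 19, 251], [0.437, -0.375]), ([411.5, 386.1], [58, 13, 399], [0.441, -0.664])]
```

View pics/w1.png

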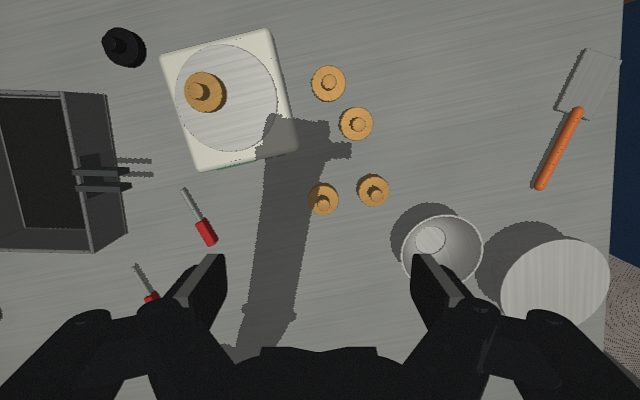

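Run:
```python
from h import *
W=cam("wrist");S=cam("side");Tp=cam("top")
B=[[c for c,s in blobs(C["img"],(10,120,60),(28,255,255),100)[0]] for C in(W,Tp,S)]
for n,a,z in(("w1",(204.6,91.8),.09),("A",(328,83.1),.03),("B",(355.8,123.1),.03),("C",(372.8,189.9),.03),("D",(322.7,198.7),.03)):
    P=onz(W,a,z);uv=[min(b,key=lambda c:np.linalg.norm(c-proj(C,P))) for C,b in zip((W,Tp,S),B)]
    X,e=tri((W,Tp,S),uv);print(n,np.round(X,4),round(e*1000,1),[np.round(tri((C,D),(u,v))[0],3) for C,D,u,v in((W,Tp,uv[0],uv[1]),(W,S,uv[0],uv[2]))])
    go([X[0],X[1],.2],-12)
```

```text
w1 [ 0.6393 -0.1522  0.0755] 1.2 [array([ 0.64 , -0.152,  0.072]), array([ 0.638, -0.154,  0.077])]
tcp [ 0.5153 -0.2787  0.3613] yaw -11.85 shift cm [  9.53 -14.93  16.13] turn [-0.   -0.01  0.15] 
A [ 0.6235 -0.3131  0.0138] 4.2 [array([ 0.625, -0.314,  0.01 ]), array([ 0.621, -0.315,  0.017])]
tcp [ 0.5153 -0.2787  0.3613] yaw -11.85 shift cm [11.3   1.14 16.13] turn [-0.   -0.01  0.15] 
B [ 0.5555 -0.345   0.0163] 1.6 [array([ 0.556, -0.347,  0.006]), array([ 0.556, -0.345,  0.017])]
tcp [ 0.5153 -0.2787  0.3613] yaw -11.85 shift cm [ 5.3   5.66 16.13] turn [-0.   -0.01  0.15] 
C [ 0.448  -0.3542  0.0161] 1.1 [array([ 0.449, -0.354,  0.019]), array([ 0.447, -0.354,  0.016])]
tcp [ 0.5153 -0.2787  0.3613] yaw -11.85 shift cm [-5.03  8.77 16.13] turn [-0.   -0.01  0.15] 
D [ 0.4502 -0.2718  0.0166] 0.9 [array([ 0.45 , -0.272,  0.017]), array([ 0.45 , -0.272,  0.017])]
tcp [ 0.5153 -0.2787  0.3613] yaw -11.85 shift cm [-6.51  0.66 16.13] turn [-0.   -0.01  0.15]
```

Emit:
move_arm(commands="0.6 0.9 -1.4 1.5 0 0 0;0.6 1.4 -2.2 2.4 0 0 0;0.6 1.4 -2.2 2.4 0 0 0;0.6 1.4 -2.2 2.4 0 0 0;0.6 1.4 -2.2 2.4 0 0 0;0.6 1.4 -2.2 2.4 0 0 0;0.6 1.0 -1.6 2.0 0 0 0;0.6 0.6 -0.9 1 0 0 0;0.6 0 0 3.2 0 0 0;0.6 0 0 3.4 0 0 0;0.6 0 0 1 0 0 0;0.6 0 0 0 0 0 0")

```text
t: 3.25
eef_pos: [0.6365, -0.1529, 0.1175]
tool_rot: [0.0, 0.995, -0.104, -0.003]
contact_force: [-0.1, -0.1, -0.3]
gripper_width: 0.6
```

Run:
```python
from h import *
go([.6393,-.1522,.085],-12)
W=cam("wrist");cv2.imwrite("pics/w2.png",W["img"][:,:,::-1])
```

```text
tcp [ 0.6365 -0.1529  0.1175] yaw -11.92 shift cm [ 0.28 -0.12  3.25] turn [0.04 0.34 0.08]
```

View pics/w2.png

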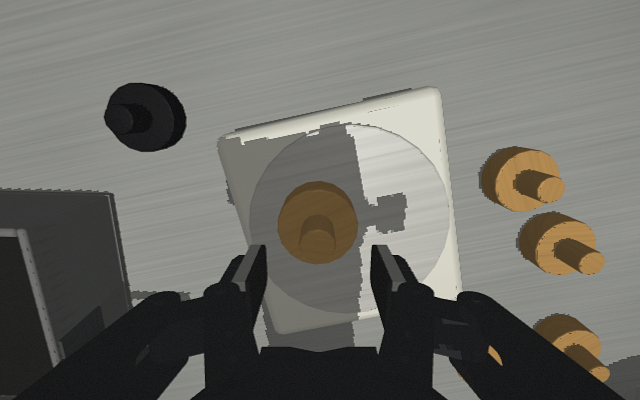

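The knob at (318,240) is centred between the fingers. I descend and grip.

Emit:
move_arm(commands="0.6 0.3 -0.1 1.6 0 0 0;0.6 0 0 1.6 0 0 0;0.6 0 0 0 0 0 0;0 0 0 0 0 0 0;0 0 0 0 0 0 0;0 0 0 0 0 0 0;0 0 0 0 0 0 0;0 0 0 0 0 0 0;0 0 0 0 0 0 0", force=60)

```text
t: 4.05
eef_pos: [0.6434, -0.1528, 0.0907]
tool_rot: [0.0, 0.995, -0.104, 0.002]
contact_force: [-1.5, -0.9, 7.9]
gripper_width: 0.204
```

Emit:
move_arm(commands="0 0 0 -1 0 0 0;0 0 0 -3 0 0 0;0 0 0 -4 0 0 0;0 0 0 -4 0 0 0;0 0 -1.5 -3.5 0 0 0;0 -0.5 -2.2 -3 0 0 0;0 -0.7 -2.5 -1.5 0 0 0;0 -0.7 -2.5 -1 0 0 0;0 -0.7 -2.5 -1 0 0 0;0 -0.7 -2.5 -1 0 0 0;0 -0.4 -1.2 0 0 0 0;0 0 0 0 0 0 0")

```text
t: 5.05
eef_pos: [0.636, 0.0064, 0.3189]
tool_rot: [-0.001, 0.995, -0.1, 0.0]
contact_force: [0.3, 0.5, -4.3]
gripper_width: 0.205
```

Run:
```python
from h import *
o,p,T=pose();print(o["t"],p,o["gripper_width"],o["contact_force"])
W=cam("wrist");cv2.imwrite("pics/w3.png",W["img"][:,:,::-1])
```

```text
5.05 [0.6359598  0.00636525 0.31893994] 0.20498357108870205 [ 0.34749283  0.46398894 -4.32840795]
```

View pics/w3.png

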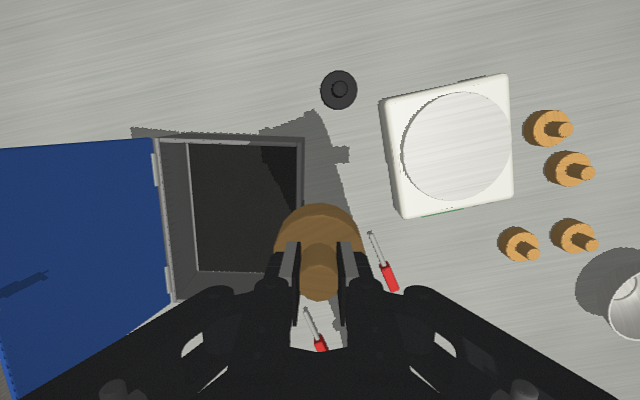

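Weight 1 is held (opening 0.205, 4.3 N). The picture shows the case opening at (190–300, 140–270), rim corners near (157,137) and (304,137), the pin at (385,262), and no other weights.

Run:
```python
from h import *
T=cam("top");W=cam("wrist")
Q=np.array([onz(T,u,.085)[:2] for u in((264.8,120.2),(322.2,133.5),(305.2,212),(243.7,197.2))])
print(Q.round(4).tolist(),[round(np.linalg.norm(Q[i]-Q[i-1]),4) for i in range(4)],Q.mean(0).round(4))
ey=(Q[3]-Q[0]+Q[2]-Q[1]);print("case y dir deg",np.degrees(np.arctan2(ey[1],ey[0])))
print([onz(W,u,.085).round(4)[:2] for u in((157,137),(304,137))])
print([tri((T,W),(a,b)) for a,b in(((264.8,120.2),(157,137)),((322.2,133.5),(304,137)))])
cv2.imwrite("pics/t4.png",cv2.resize(T["img"][85:235,200:360],(800,750//1)[:2],interpolation=cv2.INTER_CUBIC)[:600,:,::-1])
```

```text
[[0.7133, 0.1845], [0.6753, 0.0236], [0.4551, 0.0713], [0.4963, 0.2409]] [np.float64(0.2242), np.float64(0.1653), np.float64(0.2254), np.float64(0.1745)] [0.585 0.13 ]
case y dir deg 166.60426019527767
[array([0.7158, 0.179 ]), array([0.68  , 0.0085])]
[(array([0.7163403 , 0.18550644, 0.0726084 ]), np.float64(0.0001870098104304934)), (array([0.67993204, 0.01654531, 0.05690613]), np.float64(0.006606104850183821))]
```

Emit:
move_arm(commands="0 0 -1.5 1 0 0 0;0 -0.1 -2.5 1.5 0 0 0;0 -0.2 -2.5 1.5 0 0 0;0 -0.2 -2.5 2 0 0 0;0 -0.2 -2.5 2.5 0 0 0;0 -0.1 -1.5 2.5 0 0 0;0 0 -1 2 0 0 0;0 0 0 3 0 0 0;0 0 0 3.5 0 0 0;0 0 0 3.5 0 0 0;0 0 0 2 0 0 0;0 0 0 0 0 0 0")

```text
t: 6.2
eef_pos: [0.6537, 0.1362, 0.0618]
tool_rot: [0.003, 0.994, -0.105, -0.005]
contact_force: [-0.7, -1.0, -5.0]
gripper_width: 0.205
```

Run:
```python
from h import *
go([.657,.145,.041],-13)
W=cam("wrist");cv2.imwrite("pics/w4.png",W["img"][:,:,::-1])
```

```text
tcp [0.6537 0.1362 0.0618] yaw -12.02 shift cm [ 0.16 -0.95  2.08] turn [0.38 0.53 0.98]
```

View pics/w4.png

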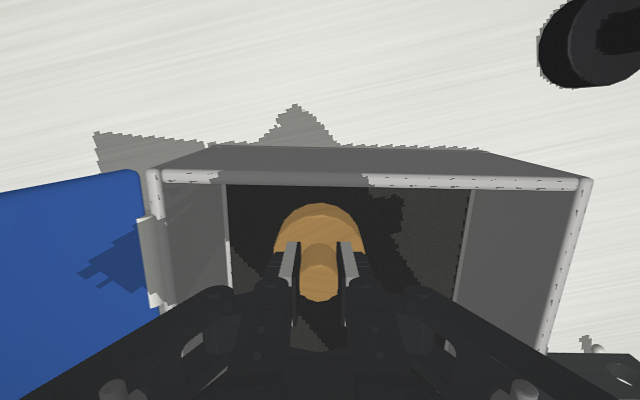

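Weight 1 is well inside the walls. The far rim's outer corners are at (147,172) and (592,180), which helps locate the case.

Emit:
move_arm(commands="0 0.1 -0.8 0.6 0 0 0;0 0 0 1 0 0 0;0 0 0 0.5 0 0 0;0 0 0 0 0 0 0;0.45 0 0 0 0 0 0;0.45 0 0 0 0 0 0;0.45 0 0 0 0 0 0")

```text
t: 6.83
eef_pos: [0.6612, 0.1478, 0.0487]
tool_rot: [-0.0, 0.995, -0.104, 0.001]
contact_force: [-0.4, -0.4, 0.1]
gripper_width: 0.447
```

Run:
```python
from h import *
o,p,T=pose();print(p,o["contact_force"],o["gripper_width"])
o["eef_pos"]
# corners seen from previous pose
C=cam("wrist");p0=np.array([.6537,.1362,.0618]);H=np.array(bot.read_camera("wrist")["hand_eye"])
T0=R.from_quat([.994,-.105,-.005,.003]).as_matrix();C=dict(K=C["K"],R=T0@H[:3,:3],c=p0+T0@H[:3,3])
a,b=[onz(C,u,.085) for u in((147,172),(592,180))];print(a,b,np.linalg.norm(a-b))
ex=(a-b)[:2]/np.linalg.norm((a-b)[:2]);ey=np.array([-ex[1],ex[0]]);print("yaw",np.degrees(np.arctan2(ex[1],ex[0])),"centre",(a+b)[:2]/2+ey*.1135)
```

```text
[0.66123416 0.14777422 0.04865508] [-0.40593997 -0.42871936  0.08596891] 0.4471409818829968
[0.71474328 0.19078578 0.085     ] [0.67504578 0.02128603 0.085     ] 0.17408634593590097
yaw 76.81868254641475 centre [0.58438488 0.1319177 ]
```

Emit:
move_arm(commands="0.45 0 0 -2 0 0 0;0.45 0 0 -4 0 0 0;0.45 0 0 -4 0 0 0;0.45 0 1 -4 0 0 0;0.6 -0.5 2 -2 0 0 0;0.6 -0.5 2 0 0 0 0;0.6 0 0 0 0 0 0;0.6 0 0 0 0 0 0")

```text
t: 7.6
eef_pos: [0.6402, 0.0992, 0.2083]
tool_rot: [0.0, 0.994, -0.105, 0.001]
contact_force: [0.3, 0.6, -1.6]
gripper_width: 0.604
```

Run:
```python
from h import *
o,p,T=pose();print(o["t"])
W=cam("wrist")
for c,s in blobs(W["img"],(10,120,40),(28,255,255),100)[0]: print(c.round(1),s.tolist(),onz(W,c,.03).round(4))
cv2.imwrite("pics/w5.png",W["img"][:,:,::-1]);go([.4502,-.2718,.2],-12)
```

```text
7.6
[270.6 175.6] [246, 152, 49, 48, 1801] [0.6569 0.1465 0.03  ]
[632.6 265.5] [623, 247, 17, 37, 434] [ 0.4696 -0.232   0.03  ]
tcp [0.6401 0.1007 0.2076] yaw -11.92 shift cm [-10.88  40.37   0.74] turn [-0.02 -0.02  0.08]
```

View pics/w5.png

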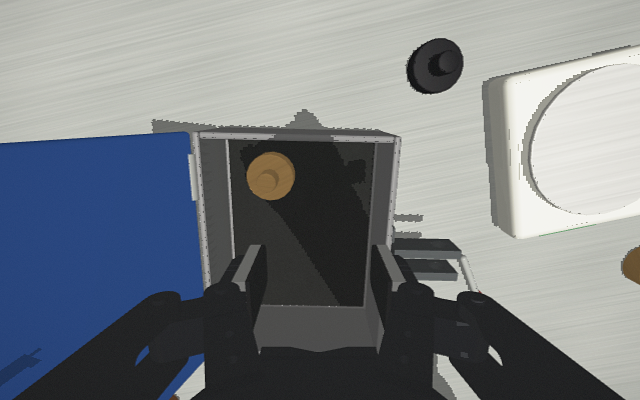

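Weight 1 stands upright in the case at (270,176), about (0.657, 0.147). Next comes the near weight at (0.450, -0.272).

Emit:
move_arm(commands="0.6 -0.6 1.9 0 0 0 0;0.6 -1 3.8 0 0 0 0;0.6 -1 3.8 0 0 0 0;0.6 -1 3.8 0 0 0 0;0.6 -1 3.8 0 0 0 0;0.6 -1 3.8 0 0 0 0;0.6 -1 3.8 0 0 0 0;0.6 -1 3.8 0 0 0 0;0.6 -1 3.8 0 0 0 0;0.6 -1 3.8 0 0 0 0;0.6 -1 3.8 0 0 0 0;0.6 -0.3 0.5 0 0 0 0")

```text
t: 8.65
eef_pos: [0.4468, -0.2784, 0.2069]
tool_rot: [0.001, 0.994, -0.107, -0.001]
contact_force: [-0.1, -0.8, -0.6]
gripper_width: 0.599
```

Emit:
move_arm(commands="0.6 0 0 0 0 0 0;0.6 0 0 0 0 0 0")

```text
t: 8.82
eef_pos: [0.451, -0.2709, 0.2069]
tool_rot: [-0.001, 0.995, -0.103, -0.0]
contact_force: [1.0, 0.8, 0.5]
gripper_width: 0.598
```

```bash
cat > look.py <<'E'
from h import *
import sys
def weights(amin=150):
    """bench weights seen by wrist and top cameras (brass blobs, triangulated)"""
    W=cam("wrist");T=cam("top");S=cam("side");f=lambda C,a:[c for c,s in blobs(C["img"],(10,120,40),(28,255,255),a)[0]]
    out=[]
    for w in f(W,amin):
        P=onz(W,w,.017)
        for n,C in(("top",T),("side",S)):
            L=f(C,60)
            m=min(L,key=lambda c:np.linalg.norm(c-proj(C,P)))
            X,e=tri((W,C),(w,m))
            if e<.006: print("wrist",w.round(0),n,X.round(4),"err mm",round(e*1e3,1))
        out.append(P)
    return out
if __name__=="__main__":
    print(bot.get_obs()["t"]);weights()
E
python3 look.py; python3 -c "
from h import *
go([.4502,-.2718,.031],-12)"
```

```text
8.8167
wrist [371.  61.] top [ 0.559  -0.3482  0.0019] err mm 0.7
wrist [371.  61.] side [ 0.5563 -0.3455  0.0169] err mm 0.4
wrist [395. 167.] side [ 0.4473 -0.3545  0.0163] err mm 0.2
wrist [320. 180.] top [ 0.4489 -0.2717  0.011 ] err mm 0.7
wrist [320. 180.] side [ 0.4497 -0.2725  0.0165] err mm 0.2
tcp [ 0.4517 -0.2699  0.2071] yaw -11.66 shift cm [-0.11  0.23 17.61] turn [-0.05 -0.    0.34]
```

Emit:
move_arm(commands="0.6 -0.1 0.2 2 0 0 0;0.6 0 0 4 0 0 0;0.6 0 0 4 0 0 0;0.6 0 0 4 0 0 0;0.6 0 0 2.5 0 0 0;0.6 0 0 1 0 0 0;0.6 0 0 0 0 0 0;0 0 0 0 0 0 0;0 0 0 0 0 0 0;0 0 0 0 0 0 0;0 0 0 0 0 0 0;0 0 0 0 0 0 0")

```text
t: 9.97
eef_pos: [0.4506, -0.2743, 0.0343]
tool_rot: [0.001, 0.995, -0.103, 0.002]
contact_force: [-0.2, 1.7, 8.0]
gripper_width: 0.205
```

Emit:
move_arm(commands="0 0 0 -1 0 0 0;0 0 0 -3 0 0 0;0 0 0 -4 0 0 0;0 0 0 -4 0 0 0;0 0 0 -4 0 0 0;0 0 0 -1.5 0 0 0;0 0 0 0 0 0 0;0 0 0 0 0 0 0")

```text
t: 10.63
eef_pos: [0.4485, -0.274, 0.2082]
tool_rot: [0.0, 0.995, -0.104, 0.001]
contact_force: [-0.5, 0.8, -3.8]
gripper_width: 0.204
```

Run:
```python
from h import *
c=np.array([.5845,.130]);a=np.radians(76.8);ex=np.array([np.cos(a),np.sin(a)]);ey=np.array([-ex[1],ex[0]])
for x,y in((34,-66),(34,0),(34,66),(-36,-66),(-36,0),(-36,66)):
    q=c+ex*x/1e3+ey*y/1e3;print((x,y),q.round(4),end=" ");go([*q,.2],-13)
```

```text
(34, -66) [0.6565 0.148 ] tcp [ 0.4485 -0.274   0.2082] yaw -11.91 shift cm [ 11.64 -45.59   0.81] turn [ 0.03 -0.09  1.09] 
(34, 0) [0.5923 0.1631] tcp [ 0.4485 -0.274   0.2082] yaw -11.91 shift cm [  5.04 -45.74   0.8 ] turn [ 0.03 -0.09  1.09] 
(34, 66) [0.528  0.1782] tcp [ 0.4485 -0.274   0.2082] yaw -11.91 shift cm [ -1.55 -45.88   0.79] turn [ 0.03 -0.09  1.09] 
(-36, -66) [0.6405 0.0799] tcp [ 0.4485 -0.274   0.2082] yaw -11.91 shift cm [ 11.48 -38.59   0.81] turn [ 0.03 -0.09  1.09] 
(-36, 0) [0.5763 0.095 ] tcp [ 0.4485 -0.274   0.2082] yaw -11.91 shift cm [  4.89 -38.74   0.8 ] turn [ 0.03 -0.09  1.09] 
(-36, 66) [0.512 0.11 ] tcp [ 0.4485 -0.274   0.2082] yaw -11.91 shift cm [ -1.71 -38.89   0.79] turn [ 0.03 -0.09  1.09]
```

Emit:
move_arm(commands="0 0 -1.9 0 0 0 0.5;0 -0.1 -3.9 0 0 0 0.5;0 -0.2 -3.9 0 0 0 0;0 -0.2 -3.9 0 0 0 0;0 -0.2 -3.9 0 0 0 0;0 -0.2 -3.9 0 0 0 0;0 -0.2 -3.9 0 0 0 0;0 -0.1 -3.9 0 0 0 0;0 -0.1 -3.9 0 0 0 0;0 -0.1 -3.9 0 0 0 0;0 0 -3.9 0 0 0 0;0 0 -3.5 0 0 0 0")

```text
t: 11.63
eef_pos: [0.5318, 0.1642, 0.2047]
tool_rot: [0.001, 0.994, -0.112, -0.002]
contact_force: [0.4, -0.4, -2.6]
gripper_width: 0.207
```

Emit:
move_arm(commands="0 0 -1.5 0 0 0 0;0 0 0 0 0 0 0;0 0 0 0 0 0 0")

```text
t: 11.88
eef_pos: [0.5352, 0.1771, 0.2047]
tool_rot: [0.001, 0.994, -0.111, -0.002]
contact_force: [-1.0, -1.0, -3.5]
gripper_width: 0.204
```

```bash
python3 -c "
from h import *
go([.528,.1782,.042],-13)"
```

```text
tcp [0.5352 0.1771 0.2047] yaw -12.75 shift cm [-6.500e-01  1.000e-02  1.628e+01] turn [0.15 0.24 0.25]
```

Emit:
move_arm(commands="0 -0.2 0 2 0 0 0;0 -0.3 0 4 0 0 0;0 0 0 4 0 0 0;0 0 0 3 0 0 0;0 0 0 2 0 0 0;0 0 0 1 0 0 0;0 0 0 0.3 0 0 0;0 0 0 0 0 0 0;0 0 0 0 0 0 0")

```text
t: 12.63
eef_pos: [0.5329, 0.1777, 0.0453]
tool_rot: [-0.0, 0.994, -0.113, 0.001]
contact_force: [0.1, 0.2, -3.2]
gripper_width: 0.204
```

Emit:
move_arm(commands="0.45 0 0 0 0 0 0;0.45 0 0 0 0 0 0;0.45 0 0 0 0 0 0;0.45 0 0 -2 0 0 0;0.45 0 0 -4 0 0 0;0.45 0 0 -4 0 0 0;0.45 0 0.5 -4 0 0 0;0.6 0 1 -2 0 0 0;0.6 0 0.5 0 0 0 0;0.6 0 0 0 0 0 0")

```text
t: 13.47
eef_pos: [0.5285, 0.1574, 0.2064]
tool_rot: [-0.0, 0.994, -0.113, 0.002]
contact_force: [0.0, -1.1, -0.0]
gripper_width: 0.602
```

```bash
python3 -c "
from h import *
go([.448,-.3545,.2],-12)"
```

```text
tcp [0.5285 0.1574 0.2064] yaw -12.99 shift cm [ 3.66 51.69  0.59] turn [-0.07 -0.23 -0.99]
```

Emit:
move_arm(commands="0.6 0.1 1.9 0 0 0 0;0.6 0.3 4 0 0 0 0;0.6 0.3 4 0 0 0 0;0.6 0.3 4 0 0 0 0;0.6 0.3 4 0 0 0 0;0.6 0.3 4 0 0 0 0;0.6 0.3 4 0 0 0 0;0.6 0.3 4 0 0 0 0;0.6 0.3 4 0 0 0 0;0.6 0.3 4 0 0 0 0;0.6 0.3 4 0 0 0 0;0.6 0.3 4 0 0 0 0")

```text
t: 14.47
eef_pos: [0.4573, -0.2978, 0.2031]
tool_rot: [-0.0, 0.994, -0.112, -0.001]
contact_force: [0.2, 0.6, 0.9]
gripper_width: 0.602
```

Emit:
move_arm(commands="0.6 0.2 4 0 0 0 0;0.6 0.1 1.8 0 0 0 0;0.6 0 0 0 0 0 0;0.6 0 0 0 0 0 0;0.6 0 0 0 0 0 0")

```text
t: 14.88
eef_pos: [0.4485, -0.352, 0.2032]
tool_rot: [-0.001, 0.994, -0.111, -0.001]
contact_force: [-0.1, 0.6, 0.1]
gripper_width: 0.606
```

```bash
python3 look.py; python3 -c "
from h import *
go([.448,-.3545,.031],-12)"
```

```text
14.8833
wrist [240.  19.] top [ 0.6199 -0.3143  0.0103] err mm 3.1
wrist [240.  19.] side [ 0.6169 -0.3158  0.0179] err mm 2.5
wrist [601. 108.] side [ 0.4547 -0.6493  0.0132] err mm 2.0
wrist [287.  76.] top [ 0.5579 -0.345   0.0126] err mm 0.3
wrist [287.  76.] side [ 0.5567 -0.3451  0.0165] err mm 0.5
wrist [321. 180.] top [ 0.4477 -0.3541  0.0148] err mm 1.0
wrist [321. 180.] side [ 0.4474 -0.3549  0.0163] err mm 0.2
tcp [ 0.449  -0.3519  0.204 ] yaw -12.72 shift cm [-0.03  0.29 17.3 ] turn [-0.05  0.03 -0.72]
```

Emit:
move_arm(commands="0.6 0 0.3 2 0 0 0;0.6 0 0 4 0 0 0;0.6 0 0 4 0 0 0;0.6 0 0 4 0 0 0;0.6 0 0 2.3 0 0 0;0.6 0 0 0.9 0 0 0;0.6 0 0 0 0 0 0;0 0 0 0 0 0 0;0 0 0 0 0 0 0;0 0 0 0 0 0 0;0 0 0 0 0 0 0;0 0 0 0 0 0 0")

```text
t: 16.03
eef_pos: [0.4493, -0.3574, 0.0345]
tool_rot: [0.001, 0.994, -0.112, 0.002]
contact_force: [-0.6, 1.6, 7.2]
gripper_width: 0.21
```

Emit:
move_arm(commands="0 0 0 -1 0 0 0;0 0 0 -3 0 0 0;0 0 0 -4 0 0 0;0 0 0 -4 0 0 0;0 0 -1 -4 0 0 0;0 0 -2 -1.5 0 0 0;0 0 -3 0 0 0 0;0 0 -3 0 0 0 0;0 0 -3 0 0 0 0;0 0 -3 0 0 0 0;0 0 -3 0 0 0 0;0 0 -2 0 0 0 0")

```text
t: 17.03
eef_pos: [0.4921, -0.1584, 0.208]
tool_rot: [-0.0, 0.994, -0.111, 0.0]
contact_force: [0.6, 1.1, -3.3]
gripper_width: 0.198
```

```bash
python3 -c "
from h import *
go([.512,.110,.2],-13)"
```

```text
tcp [ 0.4921 -0.1584  0.208 ] yaw -12.74 shift cm [ -3.98 -26.62   0.82] turn [-0.05  0.    0.26]
```

Emit:
move_arm(commands="0 -0.5 -2.7 0 0 0 0;0 -0.6 -3.8 0 0 0 0;0 -0.6 -3.8 0 0 0 0;0 -0.6 -3.8 0 0 0 0;0 -0.6 -3.8 0 0 0 0;0 -0.6 -3.8 0 0 0 0;0 -0.5 -2.6 0 0 0 0;0 0 -1.2 0 0 0 0;0 0 0 0 0 0 0;0 0 0 0 0 0 0;0 0 0 0 0 0 0")

```text
t: 17.95
eef_pos: [0.5099, 0.0937, 0.2073]
tool_rot: [0.001, 0.994, -0.113, -0.0]
contact_force: [1.3, 0.1, -3.7]
gripper_width: 0.203
```

```bash
python3 -c "
from h import *
go([.512,.110,.04],-13)"
```

```text
tcp [0.5099 0.0937 0.2073] yaw -13.01 shift cm [-0.16 -1.66 16.73] turn [ 0.09  0.01 -0.01]
```

Emit:
move_arm(commands="0 -0.1 -1 2 0 0 0;0 0 -0.6 4 0 0 0;0 0 0 4 0 0 0;0 0 0 3 0 0 0;0 0 0 2.3 0 0 0;0 0 0 1 0 0 0;0 0 0 0.4 0 0 0;0 0 0 0 0 0 0;0 0 0 0 0 0 0")

```text
t: 18.7
eef_pos: [0.5138, 0.1103, 0.0414]
tool_rot: [0.0, 0.994, -0.113, 0.001]
contact_force: [0.6, 0.2, -3.4]
gripper_width: 0.203
```

Emit:
move_arm(commands="0.45 0 0 0 0 0 0;0.45 0 0 0 0 0 0;0.45 0 0 0 0 0 0;0.45 0 0 -2 0 0 0;0.45 0 0 -4 0 0 0;0.45 0 0 -4 0 0 0;0.45 0 0.5 -4 0 0 0;0.6 0.5 2 -2 0 0 0;0.6 0.5 3 0 0 0 0;0.6 0.5 3 0 0 0 0;0.6 0.5 3 0 0 0 0;0.6 0.5 3 0 0 0 0")

```text
t: 19.7
eef_pos: [0.5048, -0.0367, 0.2011]
tool_rot: [-0.0, 0.994, -0.112, 0.001]
contact_force: [0.7, -0.3, 0.3]
gripper_width: 0.602
```

```bash
python3 -c "
from h import *
go([.5567,-.3451,.2],-12)"
```

```text
tcp [ 0.5048 -0.0367  0.2011] yaw -12.87 shift cm [11.92 28.91  0.13] turn [-0.01 -0.1  -0.87]
```

Emit:
move_arm(commands="0.6 1.4 3.4 0 0 0 0;0.6 1.4 3.5 0 0 0 0;0.6 1.4 3.5 0 0 0 0;0.6 1.4 3.5 0 0 0 0;0.6 1.4 3.5 0 0 0 0;0.6 1.4 3.5 0 0 0 0;0.6 1.4 3.5 0 0 0 0;0.6 1.2 2.5 0 0 0 0;0.6 0.6 1.2 0 0 0 0;0.6 0 0 0 0 0 0;0.6 0 0 0 0 0 0;0.6 0 0 0 0 0 0")

```text
t: 20.7
eef_pos: [0.5555, -0.3327, 0.2003]
tool_rot: [-0.001, 0.994, -0.111, -0.0]
contact_force: [1.0, 0.4, -0.5]
gripper_width: 0.598
```

```bash
python3 look.py; python3 -c "
from h import *
go([.5567,-.3451,.031],-12)"
```

```text
20.7
wrist [287. 123.] top [ 0.6213 -0.3145  0.014 ] err mm 0.5
wrist [287. 123.] side [ 0.6207 -0.3148  0.0154] err mm 0.1
wrist [613. 212.] top [ 0.4518 -0.6419  0.0195] err mm 2.7
wrist [613. 212.] side [ 0.4501 -0.6468  0.0129] err mm 3.3
wrist [330. 177.] top [ 0.5568 -0.3448  0.0157] err mm 0.9
wrist [330. 177.] side [ 0.5563 -0.3455  0.0168] err mm 0.1
tcp [ 0.5556 -0.3331  0.2005] yaw -12.73 shift cm [ 0.38  1.16 16.95] turn [-0.04 -0.   -0.73]
```

Emit:
move_arm(commands="0.6 0.2 0.7 1 0 0 0;0.6 0.1 0.4 3 0 0 0;0.6 0 0 4 0 0 0;0.6 0 0 4 0 0 0;0.6 0 0 3.5 0 0 0;0.6 0 0 1.4 0 0 0;0.6 0 0 0 0 0 0;0 0 0 0 0 0 0;0 0 0 0 0 0 0;0 0 0 0 0 0 0;0 0 0 0 0 0 0;0 0 0 0 0 0 0")

```text
t: 21.85
eef_pos: [0.5576, -0.3473, 0.034]
tool_rot: [0.001, 0.994, -0.112, 0.002]
contact_force: [-0.7, 1.1, 6.8]
gripper_width: 0.205
```

Emit:
move_arm(commands="0 0 0 -1 0 0 0;0 0 0 -3 0 0 0;0 0 0 -4 0 0 0;0 0 0 -4 0 0 0;0 0 -1 -4 0 0 0;0 0 -2 -1.5 0 0 0;0 0 -3 0 0 0 0;0 0 -3.5 0 0 0 0;0 0 -3.5 0 0 0 0;0 0 -3.5 0 0 0 0;0 0 -3.5 0 0 0 0;0 0 -3.5 0 0 0 0")

```text
t: 22.85
eef_pos: [0.6073, -0.116, 0.2068]
tool_rot: [0.0, 0.994, -0.112, -0.0]
contact_force: [1.0, -0.3, -3.9]
gripper_width: 0.201
```

```bash
python3 -c "
from h import *
go([.5923,.1631,.2],-13)"
```

```text
tcp [ 0.6073 -0.116   0.2068] yaw -12.91 shift cm [ -7.69 -26.87   0.67] turn [0.03 0.04 0.09]
```

Emit:
move_arm(commands="0 -1 -3.5 0 0 0 0;0 -1 -3.5 0 0 0 0;0 -1 -3.5 0 0 0 0;0 -1 -3.5 0 0 0 0;0 -1 -3.5 0 0 0 0;0 -1 -3.5 0 0 0 0;0 -1 -2.8 0 0 0 0;0 -0.7 -1.6 0 0 0 0;0 0 -0.6 0 0 0 0;0 0 0 0 0 0 0;0 0 0 0 0 0 0;0 0 0 0 0 0 0")

```text
t: 23.85
eef_pos: [0.5913, 0.1505, 0.2063]
tool_rot: [0.001, 0.994, -0.114, 0.0]
contact_force: [0.3, -1.3, -4.4]
gripper_width: 0.204
```

```bash
python3 -c "
from h import *
go([.5923,.1631,.04],-13)"
```

```text
tcp [0.5913 0.1505 0.2063] yaw -13.05 shift cm [-0.19 -1.28 16.63] turn [ 0.1  -0.01 -0.05]
```

Emit:
move_arm(commands="0 -0.1 -0.8 2 0 0 0;0 0 -0.5 4 0 0 0;0 0 0 4 0 0 0;0 0 0 3 0 0 0;0 0 0 2.2 0 0 0;0 0 0 1 0 0 0;0 0 0 0.4 0 0 0;0 0 0 0 0 0 0;0 0 0 0 0 0 0")

```text
t: 24.6
eef_pos: [0.5942, 0.165, 0.0414]
tool_rot: [-0.0, 0.994, -0.113, 0.001]
contact_force: [-0.8, -0.1, -4.1]
gripper_width: 0.207
```

Emit:
move_arm(commands="0.45 0 0 0 0 0 0;0.45 0 0 0 0 0 0;0.45 0 0 0 0 0 0;0.45 0 0 -2 0 0 0;0.45 0 0 -4 0 0 0;0.45 0 0 -4 0 0 0;0.45 0 0.5 -4 0 0 0;0.6 0.5 2 -2 0 0 0;0.6 0.5 3.5 0 0 0 0;0.6 0.5 3.5 0 0 0 0;0.6 0.5 3.5 0 0 0 0;0.6 0.5 3.5 0 0 0 0")

```text
t: 25.6
eef_pos: [0.5806, -0.0019, 0.2014]
tool_rot: [-0.0, 0.994, -0.112, 0.001]
contact_force: [-0.0, -0.4, -0.2]
gripper_width: 0.6
```

```bash
python3 -c "
from h import *
go([.6207,-.3147,.2],-12)"
```

```text
tcp [ 0.5806 -0.0019  0.2014] yaw -12.86 shift cm [10.87 29.61  0.15] turn [-0.02 -0.11 -0.86]
```

Emit:
move_arm(commands="0.6 1.3 3.5 0 0 0 0;0.6 1.3 3.6 0 0 0 0;0.6 1.3 3.6 0 0 0 0;0.6 1.3 3.6 0 0 0 0;0.6 1.3 3.6 0 0 0 0;0.6 1.3 3.6 0 0 0 0;0.6 1.3 3.6 0 0 0 0;0.6 1.1 2.8 0 0 0 0;0.6 0.4 1.2 0 0 0 0;0.6 0 0 0 0 0 0;0.6 0 0 0 0 0 0;0.6 0 0 0 0 0 0")

```text
t: 26.6
eef_pos: [0.6194, -0.3053, 0.2005]
tool_rot: [-0.001, 0.994, -0.111, 0.0]
contact_force: [-0.0, 0.9, 0.6]
gripper_width: 0.6
```

```bash
python3 look.py; python3 -c "
from h import *
go([.6207,-.3148,.031],-12)"
```

```text
26.6
wrist [327. 177.] top [ 0.621  -0.3148  0.0152] err mm 1.0
wrist [327. 177.] side [ 0.6206 -0.3155  0.0165] err mm 0.1
tcp [ 0.6195 -0.3054  0.2006] yaw -12.72 shift cm [ 0.32  0.91 16.96] turn [-0.05 -0.02 -0.72]
```

Emit:
move_arm(commands="0.6 0.2 0.5 1 0 0 0;0.6 0.1 0.3 3 0 0 0;0.6 0 0 4 0 0 0;0.6 0 0 4 0 0 0;0.6 0 0 3.5 0 0 0;0.6 0 0 1.4 0 0 0;0.6 0 0 0 0 0 0;0 0 0 0 0 0 0;0 0 0 0 0 0 0;0 0 0 0 0 0 0;0 0 0 0 0 0 0;0 0 0 0 0 0 0")

```text
t: 27.75
eef_pos: [0.6221, -0.3168, 0.0342]
tool_rot: [0.001, 0.994, -0.112, 0.002]
contact_force: [0.5, 0.1, 6.1]
gripper_width: 0.205
```

Emit:
move_arm(commands="0 0 0 -1 0 0 0;0 0 0 -3 0 0 0;0 0 0 -4 0 0 0;0 0 0 -4 0 0 0;0 0 -1 -4 0 0 0;0 -0.5 -2 -1.5 0 0 0;0 -0.5 -3 0 0 0 0;0 -0.5 -3.5 0 0 0 0;0 -0.5 -3.5 0 0 0 0;0 -0.5 -3.5 0 0 0 0;0 -0.5 -3.5 0 0 0 0;0 -0.5 -3.5 0 0 0 0")

```text
t: 28.75
eef_pos: [0.6376, -0.0778, 0.207]
tool_rot: [0.0, 0.994, -0.112, -0.0]
contact_force: [0.3, 0.4, -4.1]
gripper_width: 0.205
```

```bash
python3 -c "
from h import *
go([.6405,.0799,.2],-13)"
```

```text
tcp [ 0.6376 -0.0778  0.207 ] yaw -12.91 shift cm [ -3.24 -15.44   0.69] turn [0.02 0.01 0.09]
```

Emit:
move_arm(commands="0 -0.8 -3.3 0 0 0 0;0 -0.8 -3.3 0 0 0 0;0 -0.8 -3.3 0 0 0 0;0 -0.5 -2.3 0 0 0 0;0 0 -1 0 0 0 0;0 0 0 0 0 0 0;0 0 0 0 0 0 0;0 0 0 0 0 0 0")

```text
t: 29.42
eef_pos: [0.6395, 0.0531, 0.2064]
tool_rot: [0.001, 0.994, -0.114, -0.0]
contact_force: [-0.2, -0.3, -3.5]
gripper_width: 0.206
```

```bash
python3 -c "
from h import *
go([.6405,.0799,.04],-13)"
```

```text
tcp [0.6395 0.0531 0.2064] yaw -13.05 shift cm [-0.51 -2.66 16.63] turn [ 0.1  -0.01 -0.05]
```

Emit:
move_arm(commands="0 -0.3 -1.5 1 0 0 0;0 -0.2 -1.1 4 0 0 0;0 0 0 4 0 0 0;0 0 0 3.5 0 0 0;0 0 0 2.7 0 0 0;0 0 0 1 0 0 0;0 0 0 0.4 0 0 0;0 0 0 0 0 0 0;0 0 0 0 0 0 0")

```text
t: 30.17
eef_pos: [0.6415, 0.0806, 0.0413]
tool_rot: [0.0, 0.994, -0.113, 0.001]
contact_force: [-0.3, -0.1, -3.1]
gripper_width: 0.212
```

Emit:
move_arm(commands="0.45 0 0 0 0 0 0;0.45 0 0 0 0 0 0;0.45 0 0 0 0 0 0;0.45 0 0 -2 0 0 0;0.45 0 0 -4 0 0 0;0.45 0 0 -4 0 0 0;0.45 -1 0 -4 0 0 0;0.6 -2 0 -4 0 0 0;0.6 -3 0 -4 0 0 0;0.6 -3 0 -2 0 0 0;0.6 0 0 0 0 0 0;0.6 0 0 0 0 0 0")

```text
t: 31.17
eef_pos: [0.5589, 0.1018, 0.2734]
tool_rot: [-0.001, 0.994, -0.111, 0.002]
contact_force: [0.4, -0.6, -1.7]
gripper_width: 0.599
```

Run:
```python
from h import *
W=cam("wrist");cv2.imwrite("pics/w6.png",W["img"][:,:,::-1]);print(W["R"].tolist(),W["c"].tolist(),pose()[1])
for c,s in blobs(W["img"],(10,120,40),(28,255,255),100)[0]: print(c.round(1),s.tolist(),onz(W,c,.022).round(4))
```

```text
[[-0.221450409065036, -0.937599501528532, -0.2680800086884028], [-0.9751688288102612, 0.21225817313263304, 0.06318404272613476], [-0.0023391540670006255, 0.27541540020820005, -0.9613224670662832]] [0.6268173918816043, 0.08572392067867403, 0.41659596255189857] [0.55912633 0.10090977 0.27179558]
[262.1 100.9] [242, 79, 43, 44, 1385] [0.6562 0.1496 0.022 ]
[315.7 103.1] [299, 82, 43, 43, 761] [0.6394 0.087  0.022 ]
[263.2 155.2] [243, 136, 42, 40, 1317] [0.5928 0.1659 0.022 ]
[266.5 202.3] [247, 183, 40, 40, 1225] [0.532  0.1783 0.022 ]
[319.6 206. ] [301, 187, 38, 39, 1177] [0.5116 0.111  0.022 ]
[141.6 355.3] [134, 346, 15, 21, 125] [0.338  0.4311 0.022 ]
```

View pics/w6.png

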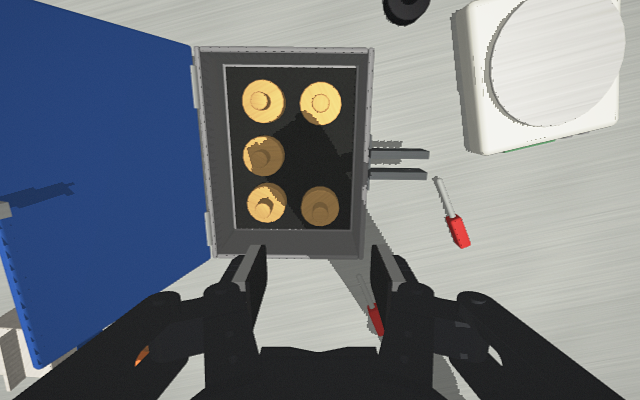

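All five weights stand upright in the case at (262,101), (316,103), (263,155), (266,202) and (320,206), and no others are in view. Next is the lid: I go over its edge, off-centre to miss the eye plate, then down behind it.

Emit:
move_arm(commands="0 0 0 -3 0 0 0;0 0 0 -4 0 0 0;0 0 0 -4 0 0 0;0 -0.3 -2 -2 0 0 0;0 -0.6 -3.5 0 0 0 0;0 -0.6 -3.5 0 0 0 0;0 -0.6 -3.5 0 0 0 0;0 -0.6 -3.5 0 0 0 0;0 -0.6 -3.5 0 0 0 0;0 -0.6 -3 0 0 0 0;0 0 -1 0 0 0 0;0 0 0 0 0 0 0")

```text
t: 32.22
eef_pos: [0.573, 0.342, 0.398]
tool_rot: [0.0, 0.994, -0.11, -0.002]
contact_force: [-1.2, -0.0, -0.2]
gripper_width: -0.0
```

Run:
```python
from h import *
go([.572,.339,.232],-13)
# case from w6 picture
C=dict(K=cam("wrist")["K"],R=np.array([[-0.22145,-0.9376,-0.26808],[-0.97517,0.212258,0.063184],[-0.002339,0.275415,-0.961322]]),c=np.array([.626817,.085724,.416596]))
Q=np.array([onz(C,u,.085)[:2] for u in((193,47),(374,48),(363,258),(211,259))]);print(Q.round(4).tolist(),[round(np.linalg.norm(Q[i]-Q[i-1]),4) for i in range(4)],Q.mean(0).round(4))
for a,b in((3,0),(2,1)): v=Q[a]-Q[b];print(np.degrees(np.arctan2(v[1],v[0]))-90)
T=cam("top");print([(c.round(0).tolist(),s[4]) for c,s in blobs(T["img"],(10,120,60),(28,255,255),60)[0]])
W=cam("wrist");print([(c.round(0).tolist(),s[2:]) for c,s in blobs(W["img"],(10,120,40),(28,255,255),60)[0]])
```

```text
tcp [0.573 0.342 0.398] yaw -12.64 shift cm [ 0.03  0.3  16.6 ] turn [0.06 0.2  0.36] 
[[0.7144, 0.1914], [0.6745, 0.0202], [0.4569, 0.0714], [0.4948, 0.2454]] [np.float64(0.2261), np.float64(0.1758), np.float64(0.2236), np.float64(0.178)] [0.5851 0.1321]
76.19319906548742
76.74130488208397
[([592.0, 31.0], np.int32(271)), ([588.0, 115.0], np.int32(1045)), ([82.0, 157.0], np.int32(733)), ([279.0, 144.0], np.int32(256)), ([301.0, 150.0], np.int32(258)), ([272.0, 166.0], np.int32(256)), ([268.0, 186.0], np.int32(263)), ([291.0, 193.0], np.int32(263)), ([552.0, 214.0], np.int32(254)), ([189.0, 246.0], np.int32(321))]
[([424.0, 77.0], array([ 36,  35, 961], dtype=int32)), ([467.0, 79.0], array([  38,   35, 1026], dtype=int32)), ([418.0, 121.0], array([ 35,  32, 862], dtype=int32)), ([416.0, 159.0], array([ 33,  31, 789], dtype=int32)), ([457.0, 162.0], array([ 36,  31, 829], dtype=int32))]
```

Emit:
move_arm(commands="0 0 -1 2 0 0 0;0 0 0 4 0 0 0;0 0 0 4 0 0 0;0 0 0 4 0 0 0;0 0 0 2 0 0 0;0 0 0 0.5 0 0 0;0 0 0 0 0 0 0;0 0 0 0 0 0 0")

```text
t: 33.03
eef_pos: [0.5769, 0.3479, 0.2377]
tool_rot: [-0.001, 0.994, -0.113, 0.001]
contact_force: [-1.2, 0.3, 1.3]
gripper_width: -0.001
```

Run:
```python
from h import *
o,p,T=pose();a=np.radians(76.5);ex=np.array([np.cos(a),np.sin(a)]);ey=np.array([-ex[1],ex[0]]);d=p[:2]-[.585,.1315];print(p,o["contact_force"],"case",d@ex,d@ey)
W=cam("wrist");T=cam("top");cv2.imwrite("pics/w7.png",np.hstack([cv2.resize(W["img"],(480,300)),T["img"][60:360:,100:420]])[:,:,::-1])
```

```text
[0.57686632 0.34788927 0.23774391] [-1.21458064  0.33346454  1.25044829] case 0.20851164458754795 0.05842401193243637
```

View pics/w7.png

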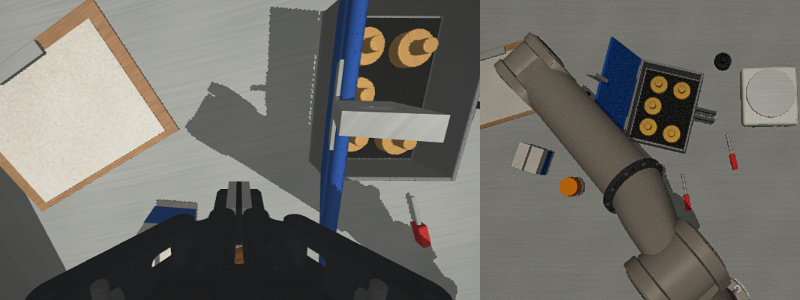

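Emit:
move_arm(commands="0 0 1.5 0.8 0 0 0;0 0 2 0 0 0 0;0 0 1.2 0 0 0 0;0 0 1 0 0 0 0;0 0 1 0 0 0 0;0 0 1 0 0 0 0;0 0 1 0 0 0 0;0 0 1 0 0 0 0;0 0 1 0 0 0 0")

```text
t: 33.88
eef_pos: [0.5514, 0.2434, 0.2279]
tool_rot: [0.0, 0.994, -0.112, -0.0]
contact_force: [0.1, 0.1, 0.1]
gripper_width: 0.003
```

Run:
```python
from h import *
o,p,T=pose();a=np.radians(76.5);ex=np.array([np.cos(a),np.sin(a)]);d=p[:2]-[.585,.1315];print(p,o["contact_force"],"case x",d@ex)
```

```text
[0.5513943  0.24338501 0.22791132] [0.06712547 0.05180728 0.12907267] case x 0.10094852329390781
```

Run:
```python
from h import *
W=cam("wrist");T=cam("top");cv2.imwrite("pics/w8.png",np.hstack([cv2.resize(W["img"],(480,300)),T["img"][60:360:,100:420]])[:,:,::-1])
```

```text
(no output)
```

View pics/w8.png

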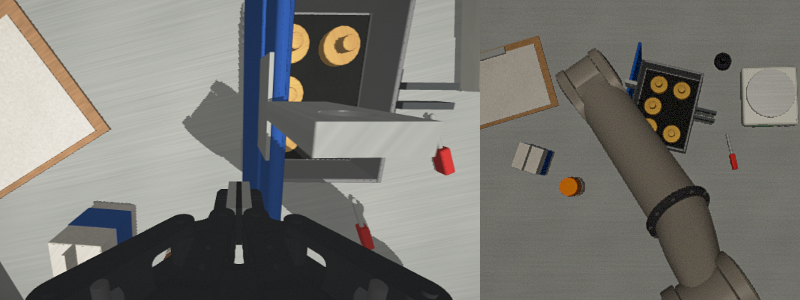

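The lid is about upright, with its edge at (265,100). I push about 3.5 cm further, then back away.

Emit:
move_arm(commands="0 0 1 0 0 0 0;0 0 1 0 0 0 0;0 0 1 0 0 0 0;0 0 0.7 0 0 0 0;0 0 -1.5 0 0 0 0;0 0 -2.5 0 0 0 0;0 0 -3 0 0 0 0;0 0 -2 0 0 0 0;0 0 0 -2 0 0 0;0 0 0 -3 0 0 0;0 0 0 -3 0 0 0;0 0 0 0 0 0 0")

```text
t: 34.98
eef_pos: [0.5658, 0.298, 0.3146]
tool_rot: [-0.003, 0.994, -0.112, 0.004]
contact_force: [-0.3, 0.1, 1.2]
gripper_width: 0.001
```

Emit:
move_arm(commands="0 0 0 0 0 0 0;0 0 0 0 0 0 0;0 0 0 0 0 0 0;0 0 0 0 0 0 0;0 0 0 0 0 0 0;0 0 0 0 0 0 0;0 0 0 0 0 0 0;0 0 0 0 0 0 0;0 0 0 0 0 0 0;0 0 0 0 0 0 0")

```text
t: 35.82
eef_pos: [0.5635, 0.2959, 0.3079]
tool_rot: [-0.0, 0.994, -0.112, 0.0]
contact_force: [-0.4, -0.3, 1.2]
gripper_width: -0.001
```

Run:
```python
from h import *
W=cam("wrist");T=cam("top");cv2.imwrite("pics/w9.png",np.hstack([cv2.resize(W["img"],(480,300)),T["img"][60:360:,100:420]])[:,:,::-1]);print(pose()[1])
```

```text
[0.56349223 0.29592843 0.30791048]
```

View pics/w9.png

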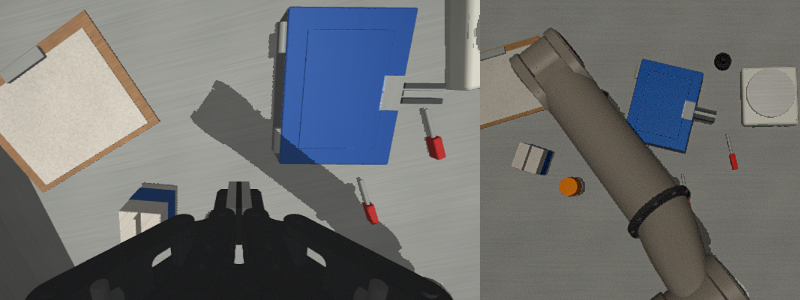

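The lid is shut with its eye plate between the hasp plates at (420,95). Next I look at the pin and hasp from above.

Emit:
move_arm(commands="0.5 -0.2 1.8 0 0 0 0;0.5 -0.2 3.6 0.3 0 0 0;0.5 -0.2 3.6 0.3 0 0 0;0.5 -0.2 3.6 0.3 0 0 0;0.5 -0.2 3.6 0.3 0 0 0;0.5 -0.3 3.6 0.6 0 0 0;0.5 -0.3 3.6 0.6 0 0 0;0.5 -0.3 3.6 0.9 0 0 0;0.5 -0.3 3.5 1 0 0 0;0.5 -0.3 3 1 0 0 0;0.5 0 1.5 1 0 0 0;0.5 0 0 0 0 0 0")

```text
t: 36.92
eef_pos: [0.4588, -0.0438, 0.2433]
tool_rot: [0.001, 0.993, -0.115, -0.002]
contact_force: [-0.5, -0.8, -0.5]
gripper_width: 0.499
```

Emit:
move_arm(commands="0.5 0 0 0 0 0 0;0.5 0 0 0 0 0 0;0.5 0 0 0 0 0 0")

```text
t: 37.17
eef_pos: [0.462, -0.0382, 0.2456]
tool_rot: [-0.0, 0.994, -0.111, 0.001]
contact_force: [-0.2, -0.5, 0.0]
gripper_width: 0.5
```

Run:
```python
from h import *
W=cam("wrist");T=cam("top");S=cam("side");print(pose()[1])
np.savez("v1.npz",**W)
def red(C):
    h=cv2.cvtColor(C["img"],cv2.COLOR_RGB2HSV);m=cv2.inRange(h,np.array((0,120,60)),np.array((6,255,255)))|cv2.inRange(h,np.array((174,120,60)),np.array((180,255,255)))
    cs=cv2.findContours(m,0,2)[0];return [cv2.minAreaRect(c)+(cv2.contourArea(c),) for c in cs if cv2.contourArea(c)>25]
for n,C in(("w",W),("t",T),("s",S)):
    for r in red(C): print(n,np.round(r[0],1),np.round(r[1],1),round(r[2],1),r[3],onz(C,r[0],.011).round(4))
cv2.imwrite("pics/w10.png",W["img"][:,:,::-1])
```

```text
[ 0.46159938 -0.0386643   0.24529298]
w [274.8 300.1] [ 8.6 19.8] 11.3 112.5 [0.2991 0.0606 0.011 ]
w [346.6 190.7] [37.8 12.6] 65.2 410.0 [ 0.4308 -0.0675  0.011 ]
t [306.8 262.1] [15.9  5.4] 80.5 67.5 [0.3162 0.0677 0.011 ]
s [318.6 244.6] [ 7.1 13. ] 68.2 74.5 [ 0.4331 -0.0643  0.011 ]
s [275.  230.4] [ 6.3 13. ] 71.6 67.0 [0.3156 0.0683 0.011 ]
```

View pics/w10.png

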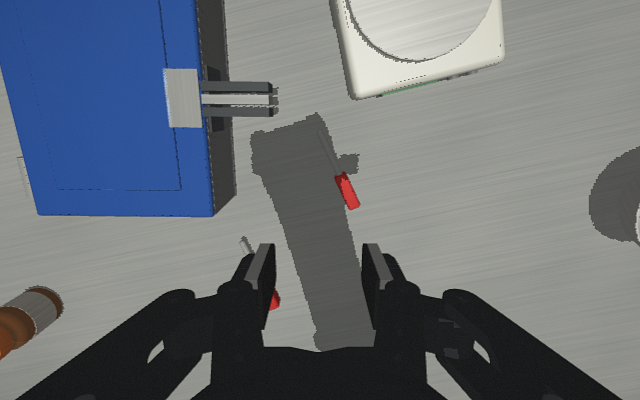

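The meant pin's handle is at (347,191), with its rod running up to about (320,115) in shadow. The lid's eye plate lies between the hasp plates, rows 82–117, columns 202–275. An enlarged crop follows for exact edges.

Run:
```python
import numpy as np,cv2
I=np.load("v1.npz")["img"]
a=cv2.resize(I[75:125,195:285],None,fx=6,fy=6,interpolation=cv2.INTER_NEAREST)
b=cv2.resize(np.clip(I[105:215,310:370].astype(float)*2,0,255).astype(np.uint8),(164,300),interpolation=cv2.INTER_NEAREST)
cv2.imwrite("pics/c2.png",np.hstack([a,b])[:,:,::-1])
```

```text
(no output)
```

View pics/c2.png

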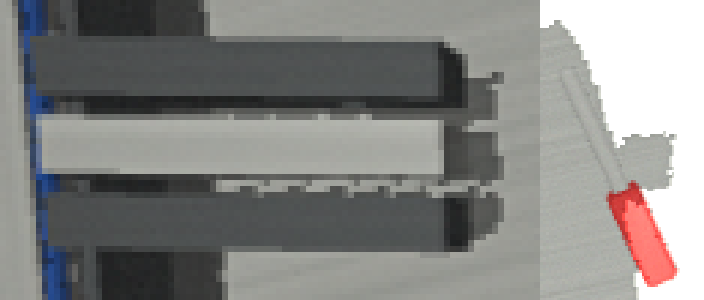

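Run:
```python
from h import *
C=dict(np.load("v1.npz"));S=cam("side")
c=np.array([.585,.1315]);a=np.radians(76.5);ex=np.array([np.cos(a),np.sin(a)]);ey=np.array([-ex[1],ex[0]])
P=[onz(C,u,.096) for u in((268.3,81.3),(268.3,91.2),(269,94.2),(269,104),(269.2,107),(269.2,116.7))]
for p in P: print("plate end",p.round(4),"case",((p[:2]-c)@ex).round(4),((p[:2]-c)@ey).round(4))
M=np.mean(P,0)[:2];v=(P[-1]-P[0])[:2];yh=np.arctan2(-v[1],-v[0]);print("len",np.linalg.norm(v),"dir far",np.degrees(yh),"hole xy (15mm in)",M+ex*.015,"model",c-ex*.1335)
print("handle tri",tri((C,S),((346.6,190.7),(318.6,244.6))))
for z in(.011,.022): 
    t,h1,h2=[onz(C,u,zz) for u,zz in(((320.2,130.7),.011),((340.4,174.7),z),((353.9,207.7),z))]
    print(z,t.round(4),h1.round(4),h2.round(4),"yaw handle",np.degrees(np.arctan2(*(h1-h2)[1::-1])),"mid",((h1+h2)/2).round(4),"yaw tip-mid",np.degrees(np.arctan2(*(t-(h1+h2)/2)[1::-1])),np.linalg.norm(t-(h1+h2)/2),np.linalg.norm(h1-h2))
```

```text
plate end [ 0.5658 -0.0167  0.096 ] case -0.1486 -0.0159
plate end [ 0.5578 -0.0145  0.096 ] case -0.1484 -0.0077
plate end [ 0.5552 -0.0145  0.096 ] case -0.1489 -0.0051
plate end [ 0.5472 -0.0123  0.096 ] case -0.1486 0.0032
plate end [ 0.5447 -0.0118  0.096 ] case -0.1487 0.0058
plate end [ 0.5365 -0.0096  0.096 ] case -0.1485 0.0142
len 0.03006309849677541 dir far -13.755956419084223 hole xy (15mm in) [0.55470674 0.00134967] model [0.55383504 0.00168862]
handle tri (array([ 0.43169454, -0.06753489,  0.01366083]), np.float64(0.0002005643687497968))
0.011 [ 0.5096 -0.0514  0.011 ] [ 0.4524 -0.0641  0.011 ] [ 0.4069 -0.0722  0.011 ] yaw handle 10.173784025222249 mid [ 0.4297 -0.0681  0.011 ] yaw tip-mid 11.860137908482939 0.08162218718003428 0.046204065946532875
0.022 [ 0.5096 -0.0514  0.011 ] [ 0.4547 -0.0638  0.022 ] [ 0.4105 -0.0717  0.022 ] yaw handle 10.173784025222238 mid [ 0.4326 -0.0677  0.022 ] yaw tip-mid 12.009677181397146 0.07943468934673141 0.04485791341543722
```

Emit:
move_arm(commands="0.5 0 0 1 0 0 -4;0.5 0 0 2 0 0 -6;0.5 0 0 2 0 0 -6;0.5 0 0 2 0 0 -5;0.5 0 0 1 0 0 -3;0.5 0 0 0 0 0 0;0.5 0 0 0 0 0 0;0.5 0 0 0 0 0 0")

```text
t: 38.03
eef_pos: [0.4618, -0.0395, 0.1657]
tool_rot: [0.0, 0.995, 0.096, 0.001]
contact_force: [0.5, -0.0, 0.1]
gripper_width: 0.501
```

```bash
python3 -c "
from h import *
go([.431,-.0677,.06],11.5)"
```

```text
tcp [ 0.4618 -0.0395  0.1657] yaw 11.03 shift cm [-3.58  2.17 10.57] turn [ 0.01 -0.08 -0.47]
```

Emit:
move_arm(commands="0.5 -0.8 0.5 0.5 0 0 -0.5;0.5 -1.2 0.8 1.5 0 0 0;0.5 -1.1 0.6 1.5 0 0 0;0.5 -0.5 0.3 1.5 0 0 0;0.5 0 0 1 0 0 0;0.5 0 0 0 0 0 0;0.5 0 0 0 0 0 0;0.5 0 0 0 0 0 0")

```text
t: 38.7
eef_pos: [0.4313, -0.0681, 0.1057]
tool_rot: [0.0, 0.995, 0.101, 0.001]
contact_force: [-0.7, 0.5, 0.0]
gripper_width: 0.499
```

Run:
```python
from h import *
go([.431,-.0677,.004],11.5)
W=cam("wrist");I=W["img"];h=cv2.cvtColor(I,cv2.COLOR_RGB2HSV);m=cv2.inRange(h,np.array((0,120,30)),np.array((6,255,255)))|cv2.inRange(h,np.array((174,120,30)),np.array((180,255,255)))
for k in cv2.findContours(m,0,2)[0]:
    if cv2.contourArea(k)>60:
        r=cv2.minAreaRect(k);b=cv2.boxPoints(r);print(np.round(r[0],1),np.round(r[1],1),r[2],[onz(W,u,.022).round(4)[:2].tolist() for u in b])
S=cam("side");hs=cv2.cvtColor(S["img"],cv2.COLOR_RGB2HSV)
```

```text
tcp [ 0.4313 -0.0681  0.1057] yaw 11.64 shift cm [-0.03 -0.05 10.17] turn [ 0.02 -0.1   0.14] 
[139.4 294.4] [43.1 30.2] 80.53767395019531 [[0.3424, 0.0777], [0.3518, 0.0541], [0.3127, 0.0461], [0.3026, 0.0706]]
[317.5 204.2] [60.  20.2] 88.60282135009766 [[0.4551, -0.0545], [0.4585, -0.0691], [0.4122, -0.0801], [0.4086, -0.0648]]
```

Emit:
move_arm(commands="0.5 0.1 0 2 0 0 -1;0.5 0 0 3.5 0 0 0;0.5 0 0 3 0 0 0;0.5 0 0 1.2 0 0 0;0.5 0 0 0.4 0 0 0;0.5 0 0 0 0 0 0;0.5 0 0 0 0 0 0;0.5 0 0 0 0 0 0")

```text
t: 39.47
eef_pos: [0.4324, -0.0683, 0.0051]
tool_rot: [0.0, 0.994, 0.11, 0.001]
contact_force: [0.5, 0.3, -0.1]
gripper_width: 0.502
```

Emit:
move_arm(commands="0 0 0 0 0 0 0;0 0 0 0 0 0 0;0 0 0 0 0 0 0;0 0 0 0 0 0 0;0 0 0 0 0 0 0;0 0 0 0 0 0 0")

```text
t: 39.97
eef_pos: [0.4318, -0.0684, 0.0049]
tool_rot: [0.0, 0.994, 0.11, 0.001]
contact_force: [-1.5, 0.3, 9.5]
gripper_width: 0.167
```

```bash
python3 -c "
from h import *
go([.4325,-.0677,.11],-13.5)"
```

```text
tcp [ 0.4318 -0.0684  0.0049] yaw 12.6 shift cm [  0.09  -0.05 -10.51] turn [ 2.00e-02 -1.00e-01  2.61e+01]
```

Gripped (0.167, about 15 mm, which matches the handle). I lift, turn to the hasp axis and look.

Emit:
move_arm(commands="0 0 0 -1 0 0 0;0 0 0 -2.5 0 0 0;0 0 0 -3 0 0 0;0 0 0 -3 0 0 0;0 0 0 -2.5 0 0 3;0 0 0 -0.5 0 0 5;0 0 0 0 0 0 6;0 0 0 0 0 0 6;0 0 0 0 0 0 4;0 0 0 0 0 0 2.2;0 0 0 0 0 0 0;0 0 0 0 0 0 0", force=80)

```text
t: 40.97
eef_pos: [0.431, -0.0682, 0.1294]
tool_rot: [-0.0, 0.993, -0.118, 0.0]
contact_force: [0.5, 0.3, -1.2]
gripper_width: 0.165
```

```bash
python3 -c "
from h import *
print(bot.get_obs()['contact_force'],bot.get_obs()['gripper_width'])
go([.4398,.0292,.13],-13.6)"
```

```text
[ 0.47100261  0.30691049 -1.23118183] 0.1647854419111735
tcp [ 0.431  -0.0682  0.1294] yaw -13.5 shift cm [-1.42 -9.68 -0.06] turn [-0.   -0.02  0.1 ]
```

Emit:
move_arm(commands="0 -0.2 -1.2 0 0 0 0;0 -0.3 -2 0 0 0 0;0 -0.3 -2.3 0 0 0 0;0 -0.3 -2 0 0 0 0;0 -0.2 -1.4 0 0 0 0.1;0 0 -0.7 0 0 0 0;0 0 0 0 0 0 0;0 0 0 0 0 0 0;0 0 0 0 0 0 0;0 0 0 0 0 0 0")

```text
t: 41.8
eef_pos: [0.4409, 0.0269, 0.1288]
tool_rot: [0.0, 0.993, -0.12, -0.0]
contact_force: [0.8, 0.0, -0.5]
gripper_width: 0.163
```

Run:
```python
from h import *
go([.4398,.0292,.13],-13.6)
W=cam("wrist");np.savez("v2.npz",**W);I=W["img"]
S=cam("side");np.savez("v2s.npz",**S)
print("hole top proj",proj(W,[.5545,.0015,.096]))
c=I[60:360,200:440];s=S["img"][170:270,240:360]
cv2.imwrite("pics/w11.png",np.hstack([cv2.resize(c,(480,600),interpolation=cv2.INTER_NEAREST),cv2.resize(s,(320,267),interpolation=cv2.INTER_NEAREST).__class__((600,320,3),np.uint8) if 0 else np.vstack([cv2.resize(s,(320,267)),np.zeros((333,320,3),np.uint8)])])[:,:,::-1])
```

```text
tcp [0.4409 0.0269 0.1288] yaw -13.78 shift cm [-0.16 -0.2  -0.12] turn [ 0.03  0.01 -0.18] 
hole top proj [312.82322416  16.34005257]
```

View pics/w11.png

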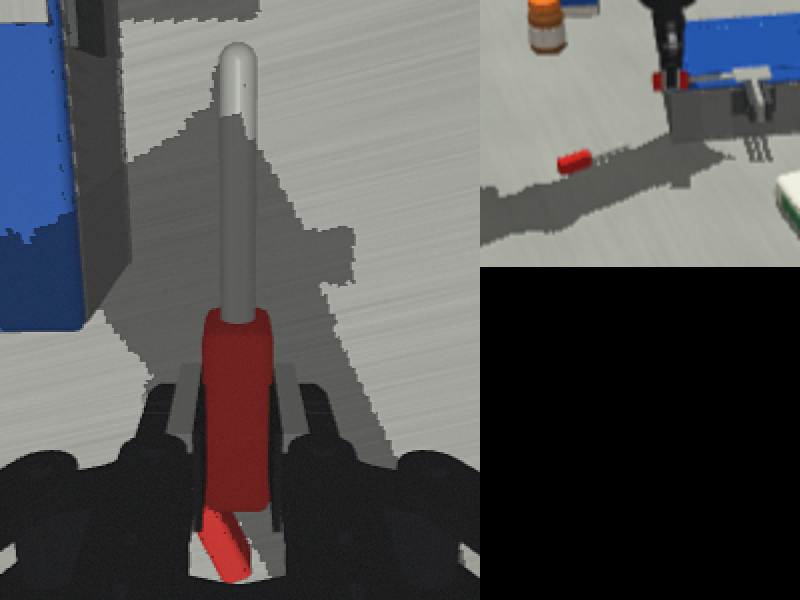

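The pin lies straight along the tool axis: rod column ≈ 318.5 throughout, tip at (319,81). I lower it to hole height and check height from the side camera.

Emit:
move_arm(commands="0 -0.1 -0.1 1 0 0 -0.1;0 0 -0.1 2 0 0 0;0 0 0 1.5 0 0 0;0 0 0 0.6 0 0 0;0 0 0 0.2 0 0 0;0 0 0 0 0 0 0;0 0 0 0 0 0 0;0 0 0 0 0 0 0")

```text
t: 42.57
eef_pos: [0.4412, 0.0303, 0.0767]
tool_rot: [-0.0, 0.993, -0.118, 0.001]
contact_force: [-1.1, -0.7, -0.0]
gripper_width: 0.165
```

Run:
```python
from h import *
go([.4398,.0292,.0759],-13.6)
o,p,T=pose();S=cam("side");W=cam("wrist")
f=T[:,0]
for n,P in(("handle",p+[0,0,.006]),("tip",p+f*.083+[0,0,.006]),("rod root",p+f*.03+[0,0,.006]),("hole",[.5545,.0015,.082]),("plate end top",P0:=[.5512,-.0131,.096]),("plate end bot",[.5512,-.0131,.068])): print(n,proj(S,P).round(1))
I=S["img"];b=I[180:225,305:365];cv2.imwrite("pics/s12.png",cv2.resize(b,None,fx=13,fy=13,interpolation=cv2.INTER_NEAREST)[:,:,::-1])
h=cv2.cvtColor(I,cv2.COLOR_RGB2HSV);m=cv2.inRange(h,np.array((0,110,40)),np.array((6,255,255)))|cv2.inRange(h,np.array((174,110,40)),np.array((180,255,255)))
n,l,s,c=cv2.connectedComponentsWithStats(m);print([(c[i].round(1),s[i].tolist()) for i in range(1,n) if s[i][4]>8])
# wrist tip
g=W["img"][60:140,300:340].astype(int).mean(2);print("wrist rod rows",[(r+60,np.abs(np.diff(g[r])).argsort()[-2:]+300) for r in(20,35,50,65)])
```

```text
tcp [0.4412 0.0303 0.0767] yaw -13.6 shift cm [-0.11  0.14  0.07] turn [-0.03 -0.08  0.  ] 
handle [311.1 212.1]
tip [334.6 210.3]
rod root [319.7 211.4]
hole [344.2 209.9]
plate end top [345. 209.]
plate end bot [344.9 215.6]
[(array([306.5, 212.2]), [305, 209, 4, 7, 24]), (array([316. , 211.7]), [315, 208, 4, 8, 24]), (array([275. , 230.4]), [269, 226, 13, 10, 89])]
wrist rod rows [(80, array([319, 315])), (95, array([328, 305])), (110, array([322, 306])), (125, array([328, 321]))]
```

View pics/s12.png

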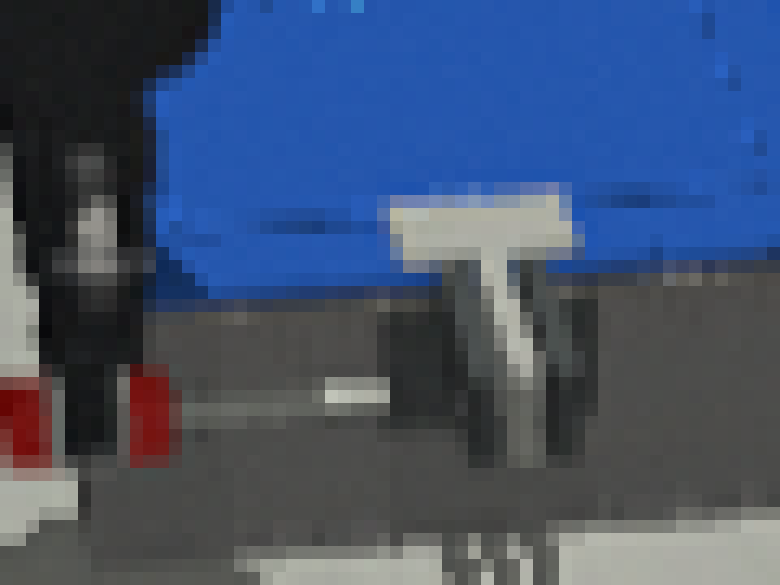

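The rod lies at row ≈ 210 and points at the hasp plates (rows 208–215), about 1 mm of its expected height. I trim the sideways offset, then push slowly and watch the force.

Emit:
move_arm(commands="0 0 0.14 0.05 0 0 0;0 0 0 0 0 0 0;0 0 0 0 0 0 0;0 0 0 0 0 0 0")

```text
t: 43.0
eef_pos: [0.4403, 0.0289, 0.0755]
tool_rot: [-0.0, 0.993, -0.118, 0.0]
contact_force: [-0.0, -0.0, -0.6]
gripper_width: 0.165
```

Run:
```python
from h import *
go([.4400,.0291,.0759],-13.6)
W=cam("wrist");g=cv2.cvtColor(W["img"],cv2.COLOR_RGB2GRAY).astype(int)
print("pred plate end corners near/far",[proj(W,P).round(1) for P in([.5366,-.0096,.096],[.5447,-.0118,.096],[.5472,-.0123,.096])])
for r in(2,6,12,18,24,30,36,42): print(r,g[r,270:350:2].tolist())
```

```text
tcp [0.4403 0.0289 0.0755] yaw -13.59 shift cm [-0.03 -0.01 -0.04] turn [-0.   -0.01  0.01] 
pred plate end corners near/far [array([359.7,  15.7]), array([361.3, -12.1]), array([361.3, -20.7])]
2 [87, 87, 86, 87, 87, 87, 87, 87, 88, 88, 88, 86, 89, 87, 89, 89, 88, 89, 88, 89, 86, 90, 89, 90, 90, 89, 91, 89, 90, 90, 91, 90, 90, 89, 89, 92, 92, 90, 90, 90]
6 [86, 86, 85, 86, 85, 86, 86, 86, 87, 87, 87, 87, 88, 89, 87, 90, 88, 89, 89, 89, 90, 89, 89, 89, 89, 90, 88, 89, 88, 88, 88, 89, 88, 89, 88, 91, 89, 89, 90, 90]
12 [89, 90, 90, 89, 90, 90, 88, 90, 89, 89, 89, 89, 89, 90, 90, 90, 91, 89, 90, 90, 90, 91, 91, 90, 90, 91, 91, 91, 92, 92, 93, 92, 91, 91, 90, 92, 91, 90, 92, 91]
18 [40, 41, 42, 40, 42, 40, 39, 42, 42, 40, 44, 43, 39, 42, 43, 39, 42, 41, 42, 41, 40, 42, 41, 42, 43, 41, 42, 43, 42, 42, 42, 43, 42, 42, 44, 42, 43, 44, 43, 44]
24 [44, 41, 41, 42, 40, 42, 41, 42, 42, 41, 43, 44, 43, 43, 40, 41, 47, 47, 49, 49, 49, 51, 53, 55, 51, 49, 49, 47, 47, 48, 44, 43, 44, 43, 44, 45, 44, 41, 43, 40]
30 [43, 42, 41, 40, 42, 41, 41, 40, 41, 41, 42, 41, 42, 40, 41, 41, 41, 41, 44, 53, 53, 76, 78, 79, 72, 45, 44, 42, 42, 42, 44, 42, 43, 43, 44, 46, 43, 41, 41, 41]
36 [97, 95, 96, 97, 97, 97, 96, 95, 96, 106, 97, 100, 101, 99, 98, 109, 99, 99, 95, 97, 94, 93, 99, 95, 96, 96, 95, 94, 97, 95, 95, 97, 96, 118, 172, 172, 172, 171, 170, 168]
42 [95, 97, 127, 181, 177, 159, 90, 90, 88, 171, 168, 167, 151, 89, 91, 171, 171, 168, 171, 87, 89, 119, 172, 172, 172, 157, 90, 92, 94, 121, 170, 172, 114, 173, 172, 175, 175, 175, 175, 175]
```

Run:
```python
from h import *
W=cam("wrist");g=cv2.cvtColor(W["img"],cv2.COLOR_RGB2GRAY).astype(int)
f=np.array([np.cos(np.radians(-13.6)),np.sin(np.radians(-13.6)),0]);h=np.array([.5547,.0014,.082])-.015*f
lat=np.array([-f[1],f[0],0])
for n,P in(("c",h),("L",h+lat*.0065),("R",h-lat*.0065),("T",h+[0,0,.0065]),("B",h-[0,0,.0065]),("face top",h+[0,0,.014]),("face bot",h-[0,0,.014])): print(n,proj(W,P).round(1))
for r in(4,10,20,24): print(r,g[r,350:372].tolist())
for r in range(18,35): print(r,g[r,296:332].tolist())
print("rod",[(r,g[r,300:338].tolist()) for r in(90,100)])
```

```text
c [317.1  26.2]
L [300.5  26.1]
R [333.7  26.2]
T [317.   21.5]
B [317.2  30.3]
face top [316.9  15.5]
face bot [317.2  34.7]
4 [89, 90, 90, 90, 89, 92, 90, 91, 88, 118, 177, 175, 174, 173, 174, 171, 170, 168, 168, 167, 166, 165]
10 [91, 92, 91, 92, 92, 92, 92, 92, 95, 131, 178, 174, 173, 173, 171, 169, 170, 170, 169, 168, 167, 166]
20 [41, 42, 40, 40, 44, 35, 51, 118, 182, 177, 178, 175, 175, 172, 170, 169, 168, 165, 166, 167, 163, 164]
24 [40, 42, 41, 39, 51, 112, 170, 166, 162, 162, 163, 166, 165, 168, 168, 169, 170, 170, 172, 172, 172, 172]
18 [40, 42, 41, 41, 40, 41, 41, 41, 41, 40, 43, 42, 41, 42, 40, 43, 42, 47, 40, 42, 42, 42, 42, 43, 42, 42, 41, 42, 43, 40, 43, 39, 42, 42, 42, 41]
19 [41, 44, 41, 43, 42, 42, 41, 42, 41, 44, 41, 41, 43, 40, 41, 44, 43, 43, 43, 41, 42, 43, 43, 43, 42, 42, 44, 44, 42, 40, 42, 43, 43, 43, 41, 41]
20 [43, 42, 43, 41, 42, 41, 43, 40, 42, 39, 40, 43, 42, 43, 42, 41, 40, 44, 40, 46, 43, 41, 44, 41, 42, 43, 42, 42, 45, 44, 42, 40, 43, 40, 41, 43]
21 [41, 44, 39, 41, 42, 42, 41, 41, 39, 42, 40, 38, 40, 41, 41, 42, 44, 42, 43, 45, 45, 46, 45, 43, 41, 4
[... 1665 characters left out ...]
, 42]
33 [41, 39, 40, 42, 38, 40, 40, 38, 38, 41, 42, 42, 40, 41, 41, 40, 42, 40, 40, 40, 39, 39, 41, 42, 39, 40, 41, 39, 40, 40, 39, 41, 42, 41, 38, 41]
34 [46, 46, 45, 47, 43, 47, 45, 47, 48, 45, 47, 46, 47, 48, 47, 47, 45, 44, 46, 44, 46, 44, 46, 46, 46, 45, 45, 46, 47, 47, 46, 49, 47, 46, 47, 46]
rod [(90, [173, 171, 170, 170, 172, 172, 172, 177, 162, 97, 123, 137, 151, 158, 165, 170, 173, 181, 197, 195, 181, 174, 170, 164, 157, 149, 138, 128, 140, 168, 167, 166, 166, 167, 167, 169, 169, 167]), (100, [168, 166, 165, 163, 164, 167, 170, 157, 87, 94, 123, 139, 152, 157, 165, 170, 173, 183, 198, 197, 183, 174, 169, 164, 159, 150, 137, 124, 133, 170, 167, 167, 169, 169, 169, 170, 171, 171])]
```

The near hole shows at columns 301–331 (centre 316), rows 22–30, within 0.5 mm of prediction. The rod axis is at 318.3, so I trim 0.8 mm left and push in 3 cm first.

Emit:
move_arm(commands="0 0 -0.08 0 0 0 0;0 0.4 0 0 0 0 0;0 0.5 0 0 0 0 0;0 0.5 0 0 0 0 0;0 0.5 0 0 0 0 0;0 0.5 0 0 0 0 0;0 0.4 0 0 0 0 0;0 0.2 0 0 0 0 0;0 0 0 0 0 0 0;0 0 0 0 0 0 0")

```text
t: 43.93
eef_pos: [0.4695, 0.0226, 0.0753]
tool_rot: [0.0, 0.993, -0.118, -0.0]
contact_force: [0.7, 0.6, -0.4]
gripper_width: 0.167
```

Run:
```python
from h import *
print(bot.get_obs()["contact_force"],bot.get_obs()["torque"])
f=np.array([.972,-.2351]);h=np.array([.5545,.0021]);go([*(h-.043*f),.0759],-13.6)
```

```text
[ 0.67481712  0.60534593 -0.42143986] [ 0.02569624 -0.01831306 -0.08891752]
tcp [0.4695 0.0226 0.0753] yaw -13.59 shift cm [ 4.45 -0.   -0.06] turn [0.01 0.02 0.01]
```

Emit:
move_arm(commands="0 0.3 0 -0.03 0 0 0;0 0.5 0 0 0 0 0;0 0.5 0 0 0 0 0;0 0.5 0 0 0 0 0;0 0.5 0 0 0 0 0;0 0.5 0 0 0 0 0;0 0.5 0 0 0 0 0;0 0.5 0 0 0 0 0;0 0.4 0 0 0 0 0;0 0.2 0 0 0 0 0;0 0 0 0 0 0 0;0 0 0 0 0 0 0")

```text
t: 44.93
eef_pos: [0.5123, 0.0123, 0.0756]
tool_rot: [0.0, 0.993, -0.118, -0.0]
contact_force: [0.8, 1.0, 0.0]
gripper_width: 0.165
```

Run:
```python
from h import *
o=bot.get_obs();print(o["contact_force"],o["torque"],o["gripper_width"])
f=np.array([.972,-.2351]);h=np.array([.5545,.0021]);go([*(h-.043*f),.0759],-13.6)
```

```text
[0.79971374 0.96156359 0.0176951 ] [-0.00352357 -0.01075123  0.04099611] 0.16515586011719532
tcp [0.5123 0.0123 0.0756] yaw -13.59 shift cm [ 0.05  0.   -0.03] turn [0.   0.01 0.01]
```

The pin is in to full depth with under 1.5 N. I release, rise and move clear.

Emit:
move_arm(commands="0.25 0 0 0 0 0 0;0.4 0 0 0 0 0 0;0.4 0 0 0 0 0 0;0.4 0 0 0 0 0 0;0.4 0 0 -1 0 0 0;0.4 0 0 -2 0 0 0;0.4 0 0 -3 0 0 0;0.4 0 0 -4 0 0 0;0.4 -1.5 1 -3 0 0 0;0.4 -2.5 1 -3 0 0 0;0.4 -2 0 0 0 0 0;0.4 0 0 0 0 0 0")

```text
t: 45.93
eef_pos: [0.4471, 0.0073, 0.2381]
tool_rot: [-0.0, 0.993, -0.118, 0.001]
contact_force: [-0.6, 1.0, -0.3]
gripper_width: 0.401
```

Run:
```python
from h import *
W=cam("wrist");o,p,T=pose();print(o["t"],p)
def red(C):
    h=cv2.cvtColor(C["img"],cv2.COLOR_RGB2HSV);m=cv2.inRange(h,np.array((0,110,40)),np.array((6,255,255)))|cv2.inRange(h,np.array((174,110,40)),np.array((180,255,255)))
    return [cv2.minAreaRect(c) for c in cv2.findContours(m,0,2)[0] if cv2.contourArea(c)>25]
S=cam("side");rs=red(S)
for r in rs: print("side",np.round(r[0],1),np.round(r[1],1))
for r in red(W):
    for z in(.08,.09): print("wrist",np.round(r[0],1),np.round(r[1],1),round(r[2],1),z,onz(W,r[0],z).round(4))
    print([(X.round(4),round(e*1e3,1)) for X,e in[tri((W,S),(r[0],q[0])) for q in rs] if e<.006])
print("handle exp",[.5127,.0122,.082]);f=np.array([.972,-.2351,0]);t=np.array([.5545,.0021,.082])+.04*f
u=proj(W,t);print("tip exp px",u.round(1));g=cv2.cvtColor(W["img"],cv2.COLOR_RGB2GRAY).astype(int)
x=int(u[0])
for k in range(-36,16,3):
    r=int(u[1])+k
    if 0<=r<400: print(r,g[r,x-16:x+17:2].tolist())
print("plate",[proj(W,np.array([.5547,.0014,.096])+s*f).round(1) for s in(-.015,.015)])
print("blue lid",[(c.round(0),s.tolist()) for c,s in blobs(cam("top")["img"],(100,100,50),(125,255,255),300)[0]])
```

```text
45.9833 [0.44833334 0.00708315 0.23729194]
side [275.1 230.3] [ 6.3 13.3]
side [331.8 212.3] [ 7.3 13.1]
wrist [298.6 279.2] [36.7 14.3] 63.4 0.08 [0.3514 0.0522 0.08  ]
wrist [298.6 279.2] [36.7 14.3] 63.4 0.09 [0.3568 0.0501 0.09  ]
[(array([0.3154, 0.0657, 0.0133]), np.float64(0.3))]
wrist [296.5 122. ] [50. 17.] 90.0 0.08 [0.5118 0.0125 0.08  ]
wrist [296.5 122. ] [50. 17.] 90.0 0.09 [0.5119 0.0117 0.09  ]
[(array([0.5119, 0.0128, 0.0753]), np.float64(0.1))]
handle exp [0.5127, 0.0122, 0.082]
tip exp px [294.6  21. ]
0 [153, 150, 147, 149, 148, 147, 147, 146, 146, 145, 144, 144, 147, 145, 145, 144, 144]
3 [151, 148, 148, 145, 145, 145, 146, 148, 147, 144, 147, 146, 147, 148, 151, 152, 149]
6 [146, 147, 147, 147, 146, 147, 149, 150, 152, 153, 151, 147, 143, 143, 144, 148, 149]
9 [149, 150, 150, 154, 152, 150, 145, 144, 141, 147, 151, 149, 148, 148, 148, 149, 151]
12 [148, 147, 145, 145, 147, 151, 150, 147, 148, 149, 151, 151, 151, 150, 149, 148, 148]
15 [151, 148, 149, 150, 150, 152, 151, 152, 151, 149, 148, 147, 148, 148, 147, 150, 151]
18 [150, 152, 152, 151, 150, 150, 147, 150, 148, 149, 150, 154, 152, 151, 149, 151, 150]
21 [147, 148, 150, 150, 152, 151, 153, 152, 148, 151, 149, 150, 149, 147, 147, 150, 153]
24 [153, 152, 151, 151, 152, 153, 144, 133, 141, 134, 129, 151, 147, 146, 146, 147, 148]
27 [154, 150, 149, 147, 152, 155, 118, 141, 163, 144, 117, 151, 153, 155, 154, 154, 151]
30 [151, 147, 150, 148, 149, 150, 117, 141, 164, 145, 117, 157, 153, 151, 150, 149, 149]
33 [150, 154, 156, 156, 156, 156, 114, 141, 160, 146, 120, 153, 148, 147, 148, 149, 154]
36 [155, 154, 155, 152, 151, 151, 129, 139, 159, 148, 120, 159, 155, 152, 148, 149, 150]
plate [array([295.4,  87.5]), array([294.7,  49.4])]
blue lid [(array([281., 164.]), [243, 119, 80, 93, 4897])]
```

Emit:
move_arm(commands="0.4 -1 1 -2 0 0 0;0.4 0 0 0 0 0 0;0.4 0 0 0 0 0 0;0.4 0 0 0 0 0 0;0.4 0 0 0 0 0 0;0.4 0 0 0 0 0 0;0.4 0 0 0 0 0 0;0.4 0 0 0 0 0 0;0.4 0 0 0 0 0 0")

```text
t: 46.83
eef_pos: [0.4372, -0.0003, 0.2555]
tool_rot: [0.0, 0.993, -0.118, -0.0]
contact_force: [0.5, -0.0, 0.4]
gripper_width: 0.401
```

Run:
```python
from h import *
S=cam("side");T=cam("top")
h=cv2.cvtColor(S["img"],cv2.COLOR_RGB2HSV);m=cv2.inRange(h,np.array((0,110,40)),np.array((6,255,255)))|cv2.inRange(h,np.array((174,110,40)),np.array((180,255,255)))
print([np.round(cv2.minAreaRect(c)[0],1) for c in cv2.findContours(m,0,2)[0] if cv2.contourArea(c)>25])
print([(c.round(0).tolist(),int(s[4])) for c,s in blobs(T["img"],(10,120,60),(28,255,255),60)[0]])
o=bot.get_obs();print(o["t"],o["contact_force"]);print(bot.hand_in())
```

```text
[array([275.1, 230.3]), array([331.8, 212.3])]
[([593.0, 32.0], 266), ([588.0, 118.0], 898), ([118.0, 143.0], 1465), ([552.0, 214.0], 246), ([189.0, 246.0], 324)]
46.9333 [0.98456902 0.50220914 0.49052736]
the job is handed in; nothing more can be done
None
```

The job is done and handed in at about 47 s of the 210 s allowed.

- **Weights:** Five brass weights were present, one on the pan and four on the bench. All five stood upright on the case floor in the last picture before the lid shut. The final top view shows no brass left outside, and the black decoy was left alone.
- **Lid:** I pushed it just past upright and backed the fingers off at once. It fell shut on its own, with its eye plate between the hasp plates.
- **Pin:** The right-hand pin went through all three eyes from the robot's side, with under 1.5 N when I read the force. After letting go, the tip stands roughly 20 mm beyond the far plate. The handle hangs about 6 mm below hole height, tilting in the loose holes, and did not move between the two checks before handing in.
- **Bystanders:** I never went near the bowl, carton or jar. The jar measured the same place in the last top view as in the first; I did not measure the bowl or carton again.

No check failed or disagreed. The side camera read heights about 0.5 pixel off what I expected (1 to 2 mm), the same for rod and hasp, so it did not affect the fit.

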